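# Catch the falling lid of a bore-gauge case and lower it shut

### The arm

A 6-joint arm with a two-finger parallel gripper is mounted at the origin on the work surface. World frame = base frame: x ahead of the robot, y to its left, z up, the work surface at z = 0. Lengths are in mm, angles in rad, forces in N, time in s.
With the tool pointing down it reaches from about 275 to 750 mm from the base axis. Payload 10.2 kg.
Tool frame: the origin (TCP) lies between the finger pads; the fingertips stand 11 mm ahead of it and the grasp point (between the pads) lies 8 mm behind it (ctrl.tip_extent is the distance from the TCP to the fingertips, in mm); z points along the fingers, y is the direction in which the jaws open and shut (so a half turn about z gives the same grasp; the last joint's range is limited). The gripper opens to 85 mm and grips with 20 to 120 N. Pads are 22 mm wide; open, the fingers measure 114 mm over their backs; the gripper's body (76 mm by 85 mm) begins 54 mm behind the grasp point. The pads swing forward as they close: fully open they stand 13 mm farther back than shut.
Start: joints at [1.037, 0.313, 1.498, -0, 1.331, -0.223], TCP at [160.568, 499.849, 214.394] pointing down, gripper open.
Joint ranges: [-2.94, 2.94], [-0.97, 2.17], [0.19, 2.56], [-1.23, 4.37], [0.02, 3.11], [-2.88, 2.88]. Speed limits (rad/s): [2.39, 2.39, 3.01, 3.14, 3.14, 3.14].

### API

Orientations are given as a unit quaternion [w, x, y, z].
In Python, from rig import ctrl gives the robot as it stands.
- The arm moves only by the tool apply_moves, never from a script. Its argument "commands" is a list of rows, each a list of 5 numbers: the finger opening in cm, from 0 to 8.54, then the shift along the tool's x, y, z in cm, then the turn about the tool's z in rad. In form: [[jaw, dx, dy, dz, roll], ...]. A call has 1 to 12 rows; each row shifts and turns the commanded pose from where the row before left it, along the tool's axes as they then stand; what a row does not reach is not made up. A row lasts 1/12 s, in which the tool goes at most 41.7 mm and 7.16 degrees, less where a joint would pass 70% of its speed; a pose out of reach is approached as far as the arm can. A call with a gripper value outside its range is refused whole. The fingers move at their own pace and stop on an object; "squeeze" is the grip in N (left out, the last holds). Time passes only in rows, so rows that do not move let the fingers close. It gives the time, the measured TCP pose, the force and the opening at its end, in the units of the state.
- ctrl.sense(): the state, without advancing time (a new reading comes with each control period).
- ctrl.capture(name): name is "scene" or "top"; returns the picture (480x640x3 uint8, red, green, blue); there is no depth.
- ctrl.camera_info(name): a dict with "fov_y" (degrees; the focal length in pixels is half the picture's height over the tangent of half this angle, whatever the lens; pixels are square), "cx", "cy" (the principal point, pixels), "camera_from_world" (4x4, takes a point from world to camera coordinates). Camera axes: x right, y down, z forward; pixel columns grow to the right and rows downward; lengths in mm; the calibration is good to about 2 mm. A picture is of the moment at which its call begins. camera_info takes no time and is no camera call.
- ctrl.finish_job(): hands the job in, once; it reports no verdict.
The state is a dict: "time_s": time; "joints": joint angles; "dq": joint speeds; "tau": joint torques, N m; "eef_pos": TCP position; "ee_rot": TCP orientation; "force": force on the tool from outside, world axes, zero at the start; "wrist_torque": the same for the moment, N m; "grip_width": opening from 0.0 (shut) to 1.0 (fully open).
Only numpy, scipy, OpenCV 4.12 (cv2) and the standard library are available. Lean on these libraries where they do the work, as an engineer would, in place of code of your own. Each camera call takes 0.05 s, during which the arm holds its last target.

### The job

The lid of the grey bore-gauge case on the bench stands open, about upright on its stiff hinge. Tip it forward, catch it on a finger as it falls, and lower it on that finger until it is fully shut, without a thud. Do not grip, pinch or force the lid, and leave the case, the instruments in it and everything else on the bench where they are.

Things in the scene. Friction and masses are not known exactly. Their poses are not given: they have to be found in the camera images.
- case: Open grey plastic instrument case, 150 mm deep (its x), 270 mm wide (its y), rim 58 mm above the bench, 2.2 kg, loose on the bench, held by friction only. Origin: centre of its underside. Its -x side is the front and roughly faces the robot; the hinge runs along the rear (+x) top edge. A black insert holds a bore gauge, a setting ring and a row of anvils, all below the rim.
- lid: Lid: shallow grey tray, 150 mm from hinge to front edge, 270 mm wide, 16 mm thick, 0.3 kg (+-15 %). Origin on the hinge axis, midway. Shut, its axes are the case's: it reaches from the hinge to x = -150 mm, from z = 0 (on the case's rim) to z = 16 mm (outer face). A thumb tab (see tab_tip) juts from the middle of its front edge.
- lid_angle (a joint): Lid opening (rad): 0 shut, 1.57 upright, 1.95 back on its stop; starts at 1.34 to 1.60. It balances at 1.42; hinge friction (0.05 N m; damping 0.12 N m s/rad) keeps it where left from 1.25 to 1.60. Tipped forward below about 1.2 it falls: slowly at first (0.8 to 1.5 s from 1.1 to 0.6), then ever faster, and slams unless caught. A push of 1 to 2 N on the tab moves it.
- tab_tip (a point): Middle of the outer end of the lid's thumb tab, 172 mm from the hinge axis; the highest point of the open lid. The tab is 60 mm wide, 5 mm thick (lid z 0 to 5 mm) and stands out 22 mm (lid x -150 to -172 mm). With the lid shut it overhangs the case's front wall, its underside 58 mm above the bench, so a finger can stay under it to the end.
- hinge_mid (a point): Point on the hinge axis, midway along it: 75 mm behind the case's centre, 58 mm above the bench. Its axes are the case's.
- bore_gauge: Dial bore gauge lying in the insert along the case's y, 165 x 46 x 24 mm, loose in its pocket. Origin: middle of its underside. To be left where it lies.
- setting_ring: Steel setting ring, 50 mm across, 16 mm high, loose in its round pocket. Origin: centre of its underside. To be left where it lies.
- screwdriver: Screwdriver lying to the left of the case, about 200 mm long. To be left alone.
- bearing: Ball bearing, 62 mm across, 16 mm high, lying flat to the right of the case. To be left alone.
- socket: Hex socket, 26 mm across, 34 mm high, upright ahead of the case's front left corner. To be left alone.
- spanner: Open-ended spanner lying right of the robot, about 180 mm long. To be left alone.
- oil_bottle: White oil bottle, 60 mm across, 170 mm high, at the back right. To be left alone.
- rotor: Steel alternator rotor with fan, 84 mm across, 100 mm high, at the back left. To be left alone.

How it is judged (in metres and radians):
On the way, in this order (a step that is already met when the one before it is completed fails the run):
1. the lid is tipped forward until it falls (below 1.2 rad) (value of joint lid_angle below 1.2 rad).
2. the falling lid is caught: between 0.2 and 0.9 rad it rests on a finger, turning slower than 0.4 rad/s, for 0.2 s (value of joint lid_angle between 0.2 and 0.9 rad and velocity of joint lid_angle between -0.4 and 0.4 rad/s and contact force between the fingers and lid above 0.3 N), for 0.2 s.
At the end, for the whole second after the job is handed in: The lid is fully shut (below 0.03 rad, 5 mm at the tab), the case is within 15 mm and every other thing within 20 mm of where it was, and the lid is at rest (value of joint lid_angle below 0.03 rad and distance of case from where it was at the start of the episode below 0.015 m and velocity of joint lid_angle between -0.05 and 0.05 rad/s and distance of each of bore_gauge, setting_ring, screwdriver, bearing, socket, spanner, oil_bottle, rotor from where it was at the start of the episode below 0.02 m); the robot touches nothing.
It fails at once if the lid comes down with a thud: faster than 0.8 rad/s (0.14 m/s at the tab) in its last 0.2 rad (value of joint lid_angle below 0.2 rad and velocity of joint lid_angle below -0.8 rad/s).
It fails at once if the lid is pinched, gripped or forced: more than 20 N from the fingers (contact force between the fingers and lid above 20 N).
It fails at once if the case is lifted, tipped or shoved more than 20 mm (distance of case from where it was at the start of the episode above 0.02 m or angle between case's own z axis and vertical above 0.08 rad).
It fails at once if the bore gauge or the setting ring is knocked or lifted from its place (distance of any of bore_gauge, setting_ring from where it was at the start of the episode above 0.02 m).
It fails at once if another thing on the bench is moved or lifted (distance of any of screwdriver, bearing, socket, spanner, oil_bottle, rotor from where it was at the start of the episode above 0.02 m).
It also fails if it takes over 48 s, if anything falls off the work surface, if the arm or the gripper's body presses on something with over 40 N, if the wrist force passes 120 N, or if a joint passes its speed limit or range.

## Working session

There is one attempt and no reset: what is moved stays moved. The work goes in short steps, Python scripts to look and compute and a tool call to move; the robot and the scene stay as the last step left them, time stands still between calls to the robot, and variables do not carry over. Pictures are saved under pics/ and viewed, and the job is handed in when it is done.

Besides the shell and the picture viewer there is one more tool, called as name(argument=value, ...) on one line, values as JSON. apply_moves: Moves the arm, as the interface text tells. Its arguments: {"type":"object","properties":{"commands":{"type":"array"},"squeeze":{"type":"number"}},"required":["commands"]}

```bash
ls; mkdir -p pics
python3 - <<'E'
from rig import ctrl
import cv2
for n in("scene","top"):
    cv2.imwrite(f"pics/{n}0.png",ctrl.capture(n)[:,:,::-1]); print(n,ctrl.camera_info(n))
print(ctrl.sense(),ctrl.tip_extent)
E
```

```text
pics
scene {'fov_y': 48.713667366466694, 'cx': 326.82566949041774, 'cy': 238.62735858331084, 'camera_from_world': array([[-8.12207825e-01,  5.83336094e-01, -6.11963706e-03,
         4.04120043e+02],
       [ 4.67856508e-01,  6.45082024e-01, -6.04135307e-01,
        -1.66872453e+02],
       [-3.48466262e-01, -4.93546536e-01, -7.96858256e-01,
         1.34253617e+03],
       [ 0.00000000e+00,  0.00000000e+00,  0.00000000e+00,
         1.00000000e+00]])}
top {'fov_y': 44.556174350802245, 'cx': 316.69050644957474, 'cy': 247.46468719436146, 'camera_from_world': array([[-1.16919231e-02, -9.99914915e-01,  5.78456480e-03,
         1.66050365e+00],
       [-9.94343963e-01,  1.10156783e-02, -1.05634932e-01,
         4.66912406e+02],
       [ 1.05562223e-01, -6.98692258e-03, -9.94388154e-01,
         1.67548151e+03],
       [ 0.00000000e+00,  0.00000000e+00,  0.00000000e+00,
         1.00000000e+00]])}
{'time_s': 0.1, 'joints': array([ 1.03660189e+00,  3.13437465e-01,  1.49833788e+00,  1.33064726e-05,
        1.33099128e+00, -2.23400220e-01]), 'dq': array([ 5.83804838e-04,  3.24436791e-04, -8.85975436e-04, -7.51148529e-04,
       -6.07985072e-05,  6.33717710e-04]), 'tau': array([ 2.60959925e-03, -4.12898970e+01, -2.60138458e+01, -1.30304734e-04,
        3.05612746e-03,  5.93617614e-06]), 'eef_pos': array([160.43775921, 499.63665055, 213.87883976]), 'ee_rot': array([-2.23073296e-04,  1.54773973e-01,  9.87949732e-01, -5.42985177e-04]), 'force': array([-0.68310592, -0.02200377,  0.05837948]), 'wrist_torque': array([ 0.05643682, -0.02781874,  0.06268075]), 'grip_width': 1.0027402220294717} 11.0
```

View pics/scene0.png

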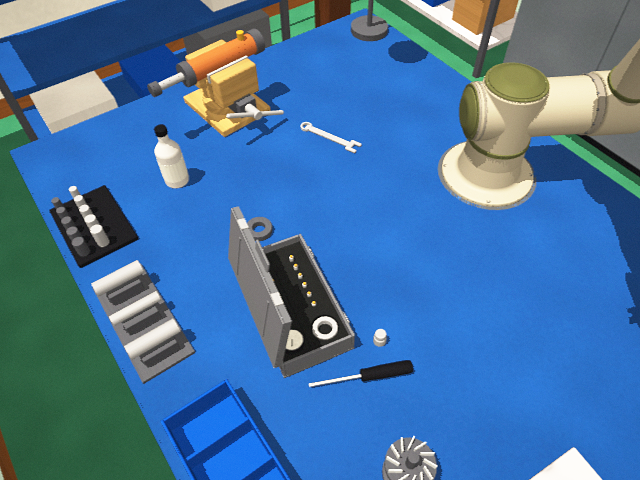

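View pics/top0.png

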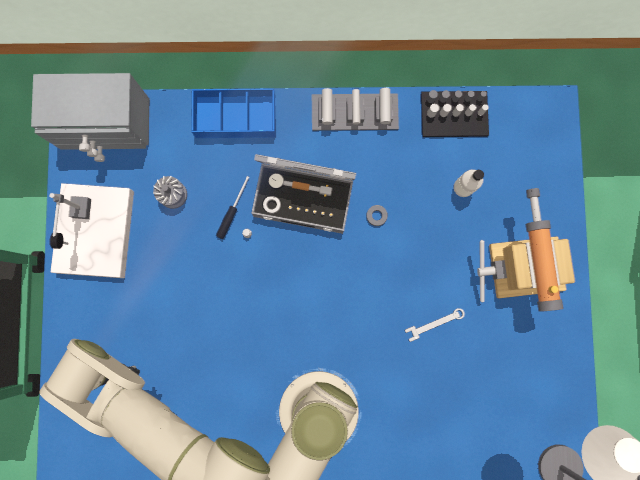

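Run:
```python
import cv2
a=cv2.imread("pics/top0.png")[140:250,230:400]; cv2.imwrite("pics/topc.png",cv2.resize(a,None,fx=4.7,fy=4.7,interpolation=cv2.INTER_CUBIC))
a=cv2.imread("pics/scene0.png")[195:385,210:400]; cv2.imwrite("pics/scenec.png",cv2.resize(a,None,fx=3.1,fy=3.1,interpolation=cv2.INTER_CUBIC))
```

```text
(no output)
```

View pics/topc.png

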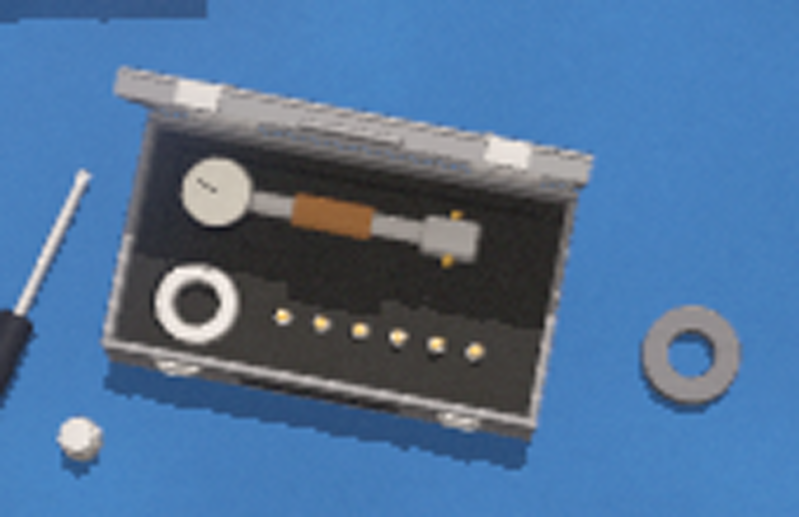

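View pics/scenec.png

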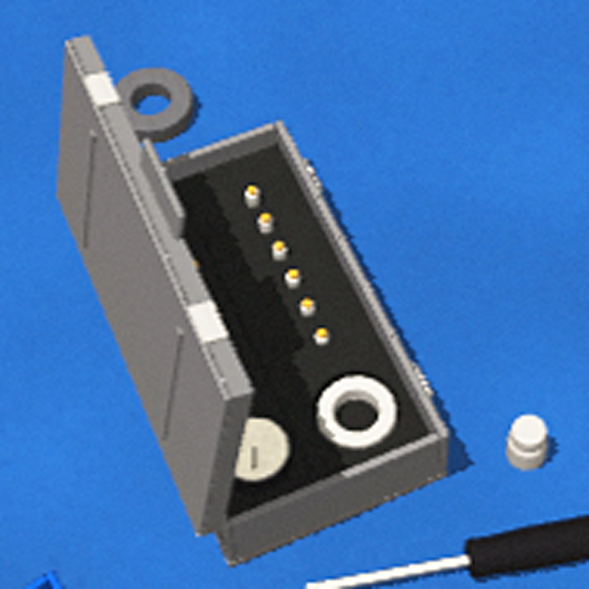

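```bash
cat > h.py <<'E'
import numpy as np
from rig import ctrl
def proj(n,P):
    c=ctrl.camera_info(n); T=c["camera_from_world"]; f=240/np.tan(np.radians(c["fov_y"]/2))
    p=T[:3,:3]@P+T[:3,3]; return np.array([c["cx"]+f*p[0]/p[2],c["cy"]+f*p[1]/p[2]])
def case2w(q,p):
    c,s=np.cos(q[2]),np.sin(q[2]); return np.array([q[0]+c*p[0]-s*p[1],q[1]+s*p[0]+c*p[1],p[2]])
def lid2case(th,r,y,h): # r dist from hinge
    return np.array([75-r*np.cos(th)+h*np.sin(th),y,58+r*np.sin(th)+h*np.cos(th)])
E
cat > fit.py <<'E'
from h import *
from scipy.optimize import least_squares
T=lambda u,v:("top",np.array([230+u/4.7,140+v/4.7])); S=lambda u,v:("scene",np.array([210+u/3.1,195+v/3.1]))
obs=[(T(105,348),('c',-75,135,58)),(T(537,428),('c',-75,-135,58)),
(T(120,67),('l',150,135,16)),(T(113,92),('l',150,135,0)),(T(593,157),('l',150,-135,16)),(T(588,184),('l',150,-135,0)),
(S(447,434),('c',-75,135,58)),(S(279,122),('c',-75,-135,58)),
(S(65,42),('l',150,-135,16)),(S(91,36),('l',150,-135,0)),(S(217,397),('l',150,135,16)),(S(252,385),('l',150,135,0))]
def res(q):
    o=[]
    for (n,px),m in obs:
        P=np.array(m[1:],float) if m[0]=='c' else lid2case(q[3],*m[1:])
        o.append(proj(n,case2w(q,P))-px)
    return np.ravel(o)
s=least_squares(res,[500,50,-0.15,1.45],loss='soft_l1')
print(s.x); print(res(s.x).reshape(-1,2).round(1))
q=s.x
print("tab",case2w(q,lid2case(q[3],172,0,2.5)),"tabshut",case2w(q,lid2case(0,172,0,0)),"hinge",case2w(q,np.array([75,0,58])))
E
python3 fit.py
```

```text
[ 6.11978804e+02  3.68954267e+01 -2.04647474e-01  7.64617294e+00]
[[-1.7 -1.5]
 [-0.9 -0.5]
 [-0.5 -0.8]
 [-0.1 -0.1]
 [-0.3 -0.5]
 [-0.4 -0.2]
 [-0.2 -0.8]
 [ 0.2 -2.3]
 [-0.1 -2.1]
 [-0.4 -1.6]
 [ 2.  -0.7]
 [-0.2  0.6]]
tab [653.06303642  28.36826777 226.81527363] tabshut [517.00293299  56.60796095  58.        ] hinge [685.41375506  21.65377655  58.        ]
```

```bash
cat >> h.py <<'E'
Q=[611.98,36.895,-0.20465]
def XYZ(p):
    """TCP world -> hinge-relative X,Y (case axes), and fingertip z above bench"""
    c,s=np.cos(Q[2]),np.sin(Q[2]); d=np.array(p[:2])-Q[:2]
    return np.array([c*d[0]+s*d[1]-75,-s*d[0]+c*d[1],p[2]-11])
def st():
    s=ctrl.sense(); r=s["ee_rot"]; c,n=np.cos(Q[2]),np.sin(Q[2]); F=s["force"]
    print("t",s["time_s"].__round__(2),"XYtip",XYZ(s["eef_pos"]).round(1),"yawerr(tool x vs -casex)",round((2*np.arctan2(r[2],r[1])-(np.pi+Q[2])+np.pi)%(2*np.pi)-np.pi,4),"Fcase",np.round([c*F[0]+n*F[1],-n*F[0]+c*F[1],F[2]],2),"grip",round(s["grip_width"],2),"|q|",np.round(r,3))
E
python3 -c "
from h import *
st()"
```

```text
t 0.1 XYtip [-611.2  361.3  202.9] yawerr(tool x vs -casex) -0.1061 Fcase [-0.66 -0.16  0.06] grip 1.0 |q| [-0.     0.155  0.988 -0.001]
```

apply_moves(commands=[[0, 0, 0, -3, -0.1], [0, 0, 0, -3, -0.006], [0, 0, 0, -3, 0], [0, 0, 0, 0, 0]], squeeze=20)

```text
time_s: 0.43
eef_pos: [161.2, 501.1, 309.8]
ee_rot: [0.002, 0.102, 0.995, 0.004]
force: [0.1, 0.4, 1.0]
grip_width: 0.454
```

```bash
python3 -c "
from h import *
st()"
```

```text
t 0.43 XYtip [-610.7  362.9  298.8] yawerr(tool x vs -casex) -0.0 Fcase [0.01 0.37 1.02] grip 0.45 |q| [0.002 0.102 0.995 0.004]
```

apply_moves(commands=[[0, -3.1, -1.8, 0, 0], [0, -3.1, -1.8, 0, 0], [0, -3.1, -1.8, 0, 0], [0, -3.1, -1.8, 0, 0], [0, -3.1, -1.8, 0, 0], [0, -3.1, -1.8, 0, 0], [0, -3.1, -1.8, 0, 0], [0, -3.1, -1.8, 0, 0], [0, -3.1, -1.8, 0, 0], [0, -3.1, -1.8, 0, 0]])

```text
time_s: 1.27
eef_pos: [428.4, 259.1, 303.9]
ee_rot: [-0.0, 0.102, 0.995, -0.0]
force: [0.5, 0.3, 0.4]
grip_width: -0.004
```

apply_moves(commands=[[0, -3.1, -1.8, 0, 0], [0, -3.1, -1.8, 0, 0], [0, -3.1, -1.8, 0, 0], [0, -3.1, -1.8, 0, 0], [0, -3.1, -1.8, 0, 0], [0, -3.1, -1.8, 0, 0], [0, -3.1, -1.8, 0, 0], [0, -3.1, -1.8, 0, 0], [0, -3.1, -1.8, 0, 0], [0, -3.1, -1.8, 0, 0], [0, 0, 0, 0, 0], [0, 0, 0, 0, 0]])

```text
time_s: 2.27
eef_pos: [695.1, 19.8, 301.4]
ee_rot: [-0.002, 0.103, 0.995, 0.0]
force: [-0.7, 1.2, -0.1]
grip_width: -0.001
```

```bash
python3 -c "
from h import *
import cv2
st()
a=ctrl.capture('scene')[:,:,::-1]; cv2.imwrite('pics/s1.png',cv2.resize(a[120:390,190:460],None,fx=2.2,fy=2.2,interpolation=cv2.INTER_CUBIC))"
```

```text
t 2.27 XYtip [9.900e+00 2.000e-01 2.904e+02] yawerr(tool x vs -casex) -0.0022 Fcase [-0.91  1.06 -0.14] grip -0.0 |q| [-0.002  0.103  0.995  0.   ]
```

View pics/s1.png

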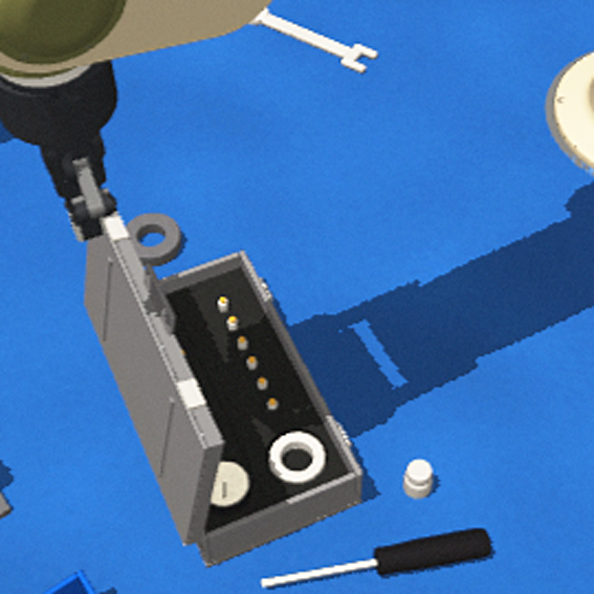

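apply_moves(commands=[[0, 0, 0, 2.6, 0], [0, 0, 0, 2.6, 0], [0, 0, 0, 2.6, 0], [0, 0.8, 0, 0, 0], [0, 0.8, 0, 0, 0], [0, 0, 0, 0, 0]])

```text
time_s: 2.82
eef_pos: [677.2, 26.3, 227.5]
ee_rot: [0.0, 0.101, 0.995, 0.0]
force: [0.2, 0.8, 0.4]
grip_width: -0.002
```

```bash
python3 -c "
from h import *
import cv2
st()
a=ctrl.capture('scene')[:,:,::-1]; cv2.imwrite('pics/s2.png',cv2.resize(a[170:320,200:350],None,fx=4,fy=4,interpolation=cv2.INTER_CUBIC))"
```

```text
t 2.82 XYtip [ -9.    2.8 216.5] yawerr(tool x vs -casex) 0.0017 Fcase [-0.    0.81  0.43] grip -0.0 |q| [0.    0.101 0.995 0.   ]
```

View pics/s2.png

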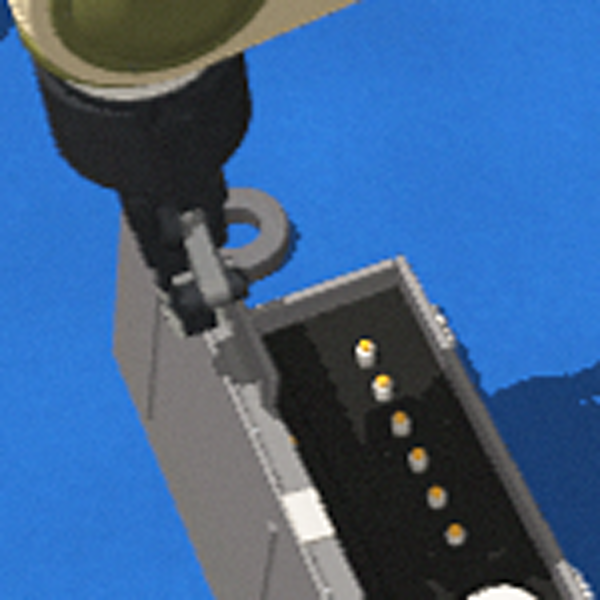

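```bash
python3 -c "
from h import *
st()
for Y in(30,0,-30):
  for n in('scene','top'): print(Y,n,proj(n,case2w(Q,lid2case(1.363,172,Y,5))))
p=proj('scene',case2w(Q,np.array([75-9,2.8,216.5])));print((p-[200,170])*4)
for Y in(30,-30): print((proj('scene',case2w(Q,lid2case(1.363,172,Y,5)))-[200,170])*4)
"
```

```text
t 2.87 XYtip [ -8.2   2.6 216.8] yawerr(tool x vs -casex) 0.0014 Fcase [-0.3  -0.94  0.18] grip 0.0 |q| [0.001 0.101 0.995 0.   ]
30 scene [267.38564127 263.43095561]
30 top [292.77788621 164.8148823 ]
0 scene [261.43419654 250.40927688]
0 top [304.13020703 167.00504503]
-30 scene [255.69416372 237.85016448]
-30 top [315.48908431 169.19647268]
[203.61650564 357.54472334]
[269.54256509 373.72382246]
[222.77665488 271.40065792]
```

apply_moves(commands=[[0, 0.4, -0.2, 0, 0], [0, 0.4, 0, 0, 0], [0, 0.4, 0, 0, 0], [0, 0, 0, 0, 0]])

```text
time_s: 3.2
eef_pos: [666.0, 25.3, 226.8]
ee_rot: [0.0, 0.102, 0.995, 0.0]
force: [-0.6, -1.1, 0.1]
grip_width: -0.001
```

```bash
python3 -c "
from h import *
st()"
```

```text
t 3.2 XYtip [-19.7  -0.4 215.8] yawerr(tool x vs -casex) 0.0 Fcase [-0.33 -1.2   0.13] grip -0.0 |q| [0.    0.102 0.995 0.   ]
```

apply_moves(commands=[[0, 0, 0, 0.5, 0], [0, 0.3, 0, 0, 0], [0, 0.3, 0, 0, 0], [0, 0.3, 0, 0, 0], [0, 0, 0, 0, 0], [0, 0, 0, 0, 0]])

```text
time_s: 3.7
eef_pos: [657.7, 26.9, 221.6]
ee_rot: [0.0, 0.102, 0.995, -0.0]
force: [0.3, -1.2, 0.7]
grip_width: 0.003
```

```bash
python3 -c "
from h import *
import cv2
st()
a=ctrl.capture('scene')[:,:,::-1]; cv2.imwrite('pics/s3.png',cv2.resize(a[195:385,210:400],None,fx=3.1,fy=3.1,interpolation=cv2.INTER_CUBIC))"
```

```text
t 3.7 XYtip [-28.2  -0.5 210.6] yawerr(tool x vs -casex) -0.0001 Fcase [ 0.59 -1.14  0.66] grip 0.0 |q| [ 0.     0.102  0.995 -0.   ]
```

View pics/s3.png

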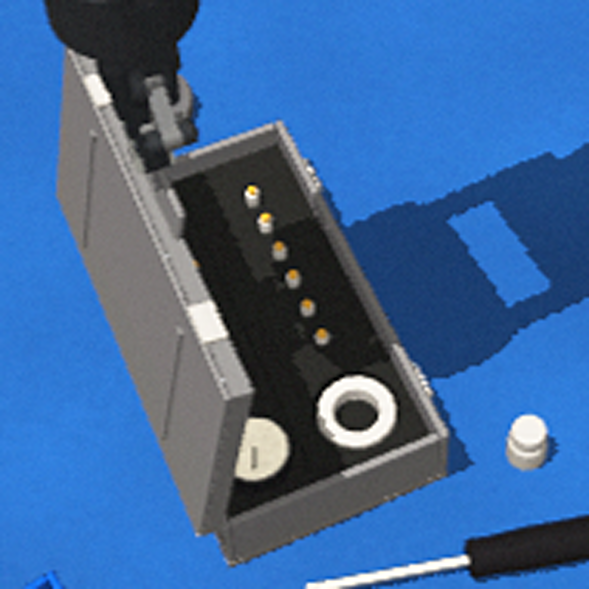

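apply_moves(commands=[[0, 0.3, 0, 0, 0], [0, 0.3, 0, 0, 0], [0, 0.3, 0, 0, 0], [0, 0, 0, 0, 0], [0, 0, 0, 0, 0]])

```text
time_s: 4.17
eef_pos: [648.8, 28.7, 221.6]
ee_rot: [0.0, 0.102, 0.995, -0.0]
force: [-1.3, -0.3, 0.2]
grip_width: -0.002
```

```bash
cat > cap.py <<'E'
from h import *
import cv2,sys
st()
a=ctrl.capture('scene')[:,:,::-1]; cv2.imwrite(f'pics/{sys.argv[1]}.png',cv2.resize(a[195:385,210:400],None,fx=3.1,fy=3.1,interpolation=cv2.INTER_CUBIC))
E
python3 cap.py s4
```

```text
t 4.17 XYtip [-37.2  -0.5 210.6] yawerr(tool x vs -casex) -0.0001 Fcase [-1.17 -0.58  0.22] grip -0.0 |q| [ 0.     0.102  0.995 -0.   ]
```

View pics/s4.png

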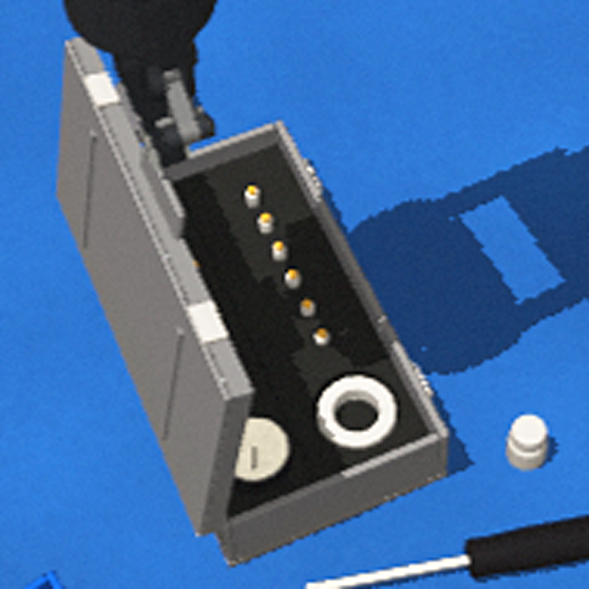

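```bash
python3 -c "
from h import *
import cv2
T=ctrl.camera_info('scene')['camera_from_world'];print(-T[:3,:3].T@T[:3,3])
pr=lambda X,Y,z:((proj('scene',case2w(Q,np.array([75+X,Y,z])))-[210,195])*3.1).round()
print(pr(-37.2,-.5,210.6),pr(-26,-.5,210.6),pr(-37,-.5,260))
a=ctrl.capture('top')[:,:,::-1]; cv2.imwrite('pics/t4.png',cv2.resize(a[120:250,230:400],None,fx=4.7,fy=4.5,interpolation=cv2.INTER_CUBIC))
a=ctrl.capture('scene')[:,:,::-1]; cv2.imwrite('pics/s4b.png',cv2.resize(a[170:290,215:335],None,fx=5,fy=5,interpolation=cv2.INTER_CUBIC))
"
```

```text
[874.13038648 534.51269065 971.47056103]
[173. 185.] [155. 191.] [164. 132.]
```

View pics/t4.png

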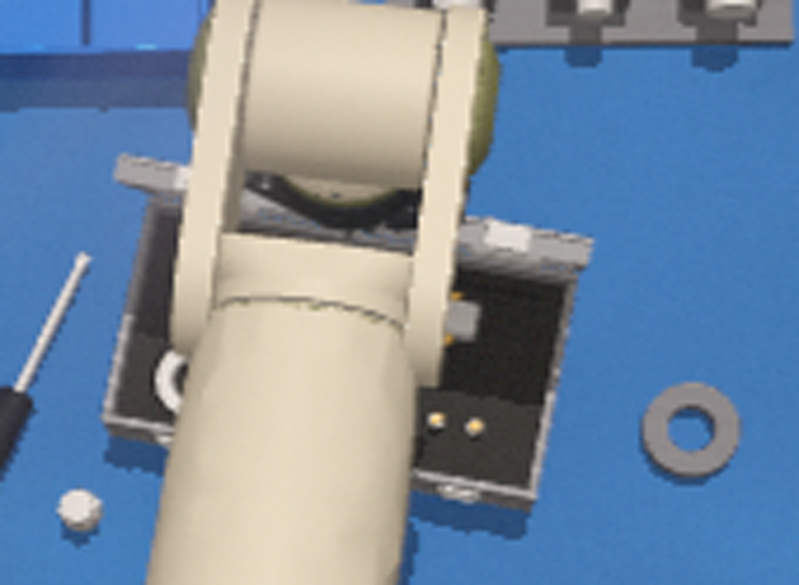

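View pics/s4b.png

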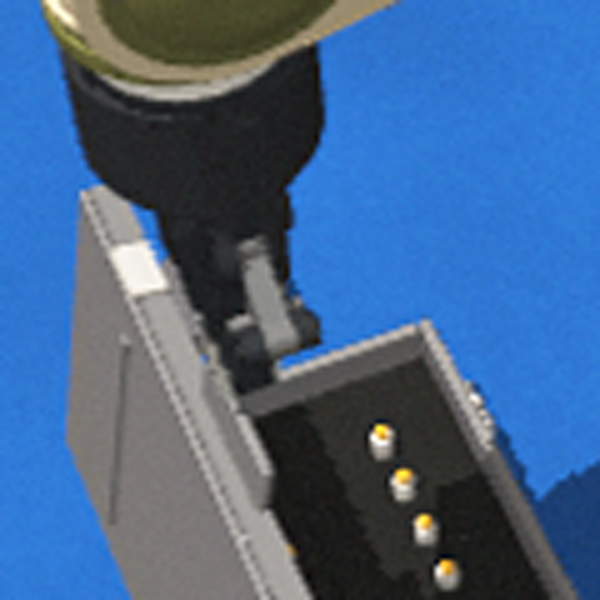

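Run:
```python
import cv2,numpy as np
a=cv2.imread('pics/s3.png');b=cv2.imread('pics/s4.png');c=cv2.imread('pics/scenec.png')
z=lambda i:cv2.resize(i[90:250,90:250],None,fx=2.4,fy=2.4,interpolation=cv2.INTER_CUBIC)
cv2.imwrite('pics/cmp.png',np.hstack([z(c),z(a)]))
```

```text
(no output)
```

View pics/cmp.png

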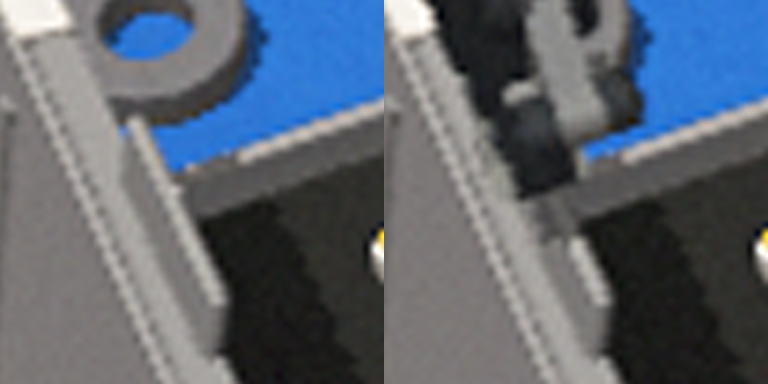

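Run:
```python
import cv2,numpy as np
a=cv2.imread('pics/s3.png');b=cv2.imread('pics/s4.png');c=cv2.imread('pics/scenec.png')
z=lambda i:cv2.resize(i[90:250,90:250],None,fx=2.4,fy=2.4,interpolation=cv2.INTER_CUBIC)
cv2.imwrite('pics/cmp2.png',np.hstack([z(c),z(b)]))
z=lambda i:cv2.resize(i[300:460,150:310],None,fx=2.4,fy=2.4,interpolation=cv2.INTER_CUBIC)
cv2.imwrite('pics/cmp3.png',np.hstack([z(c),z(b)]))
```

```text
(no output)
```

View pics/cmp2.png

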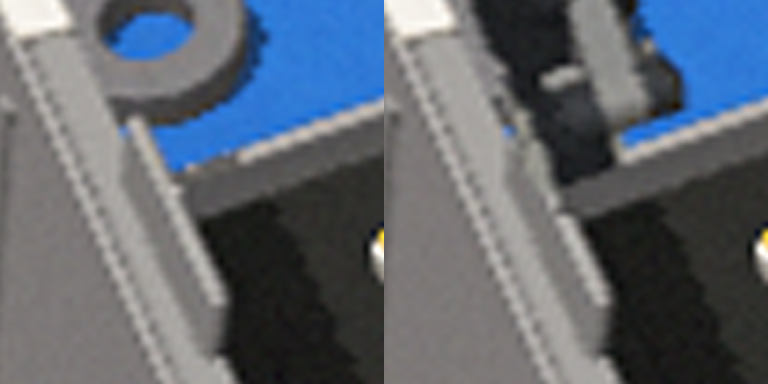

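View pics/cmp3.png

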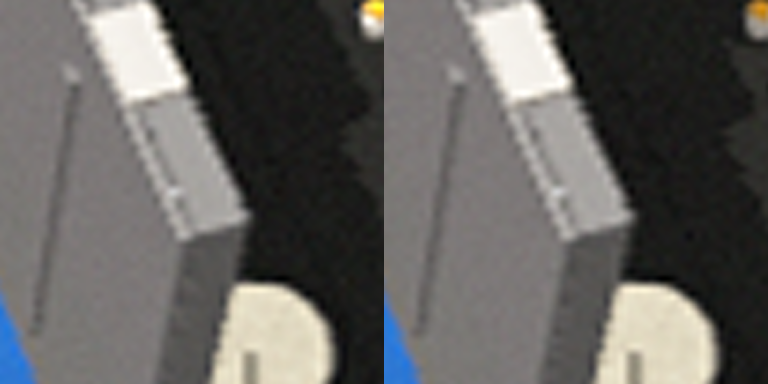

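```bash
python3 -c "
from h import *
st()
pr=lambda X,Y,z:tuple(np.round(((proj('scene',case2w(Q,np.array([75+X,Y,z])))-[210,195])*3.1-90)*2.4+[384,0]))
for z in(210,220,230):
  for X in(-26,-48):
    for Y in(-15,15): print(z,X,Y,pr(X,Y,z))
"
python3 - <<'E'
import sys;sys.path.insert(0,'.')
import cv2
from rig import ctrl
a=ctrl.capture('scene')[:,:,::-1]; cv2.imwrite('pics/s4c.png',cv2.resize(a[205:275,230:300],None,fx=8.5,fy=8.5,interpolation=cv2.INTER_NEAREST))
E
```

```text
t 4.32 XYtip [-37.1  -0.5 210.4] yawerr(tool x vs -casex) -0.0002 Fcase [ 0.12 -0.2   0.53] grip -0.0 |q| [ 0.     0.102  0.995 -0.   ]
210 -26 -15 (np.float64(519.0), np.float64(199.0))
210 -26 15 (np.float64(562.0), np.float64(294.0))
210 -48 -15 (np.float64(606.0), np.float64(168.0))
210 -48 15 (np.float64(650.0), np.float64(262.0))
220 -26 -15 (np.float64(514.0), np.float64(174.0))
220 -26 15 (np.float64(557.0), np.float64(269.0))
220 -48 -15 (np.float64(602.0), np.float64(143.0))
220 -48 15 (np.float64(646.0), np.float64(237.0))
230 -26 -15 (np.float64(509.0), np.float64(149.0))
230 -26 15 (np.float64(553.0), np.float64(244.0))
230 -48 -15 (np.float64(598.0), np.float64(118.0))
230 -48 15 (np.float64(642.0), np.float64(212.0))
```

View pics/s4c.png

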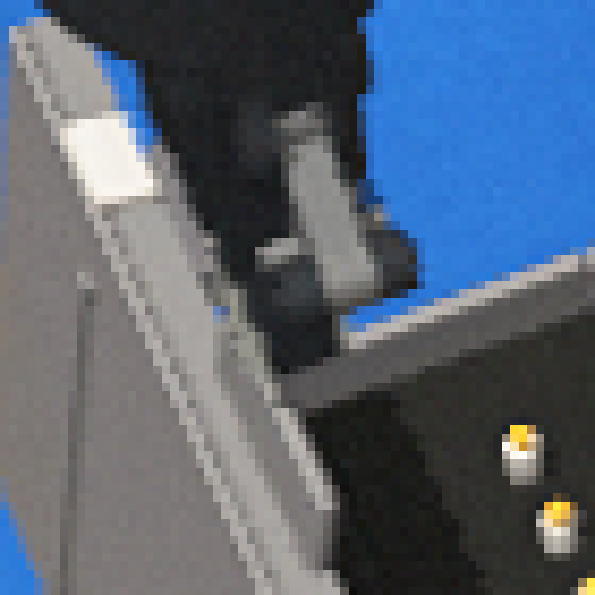

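apply_moves(commands=[[0, 0, 0, -2.5, 0], [0, 0, 0, -2.5, 0], [0, -2.5, 0, 0, 0], [0, -2.5, 0, 0, 0], [0, 0, 0, 0, 0], [0, 0, 0, 0, 0]])

```text
time_s: 4.87
eef_pos: [698.3, 18.2, 269.6]
ee_rot: [-0.001, 0.102, 0.995, 0.0]
force: [0.0, -0.2, -0.4]
grip_width: 0.004
```

```bash
python3 -c "
from h import *
import cv2
st()
o=np.array([205,150])
pr=lambda X,Y,z:((proj('scene',case2w(Q,np.array([75+X,Y,z])))-o)*6).round()
p=XYZ(ctrl.sense()['eef_pos'])
for d in(0,10,20,30):print(d,pr(p[0],p[1],p[2]+d))
a=ctrl.capture('scene')[:,:,::-1]; a=np.ascontiguousarray(a); cv2.imwrite('pics/s5.png',cv2.resize(a[150:250,205:305],None,fx=6,fy=6,interpolation=cv2.INTER_NEAREST))"
```

```text
t 4.87 XYtip [ 13.4  -0.8 258.6] yawerr(tool x vs -casex) -0.0005 Fcase [ 0.07 -0.18 -0.42] grip 0.0 |q| [-0.001  0.102  0.995  0.   ]
0 [177. 587.]
10 [171. 566.]
20 [166. 544.]
30 [161. 521.]
```

View pics/s5.png

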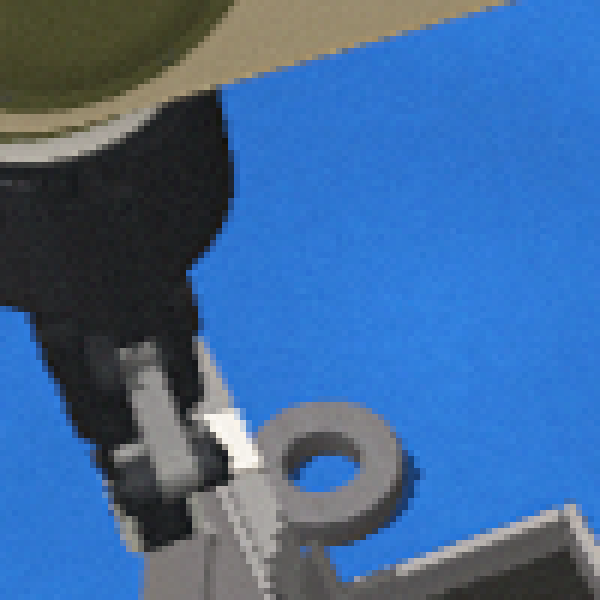

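apply_moves(commands=[[0, 0, 0, 2.3, 0], [0, 0, 0, 2.3, 0], [0, 0, 0, 2.3, 0], [0, 0.8, 0, 0, 0], [0, 0.8, 0, 0, 0], [0, 0.8, 0, 0, 0], [0, 0, 0, 0, 0], [0, 0, 0, 0, 0]])

```text
time_s: 5.58
eef_pos: [674.0, 23.7, 203.5]
ee_rot: [0.001, 0.102, 0.995, -0.0]
force: [1.0, -0.3, 0.6]
grip_width: -0.001
```

```bash
cat > cap2.py <<'E'
from h import *
import cv2,sys
st()
a=np.ascontiguousarray(ctrl.capture('scene')[:,:,::-1]); cv2.imwrite(f'pics/{sys.argv[1]}.png',cv2.resize(a[200:340,210:350],None,fx=4.2,fy=4.2,interpolation=cv2.INTER_CUBIC))
E
python3 cap2.py s6
```

```text
t 5.58 XYtip [-11.6  -0.4 192.5] yawerr(tool x vs -casex) 0.0002 Fcase [ 1.   -0.08  0.57] grip -0.0 |q| [ 0.001  0.102  0.995 -0.   ]
```

View pics/s6.png

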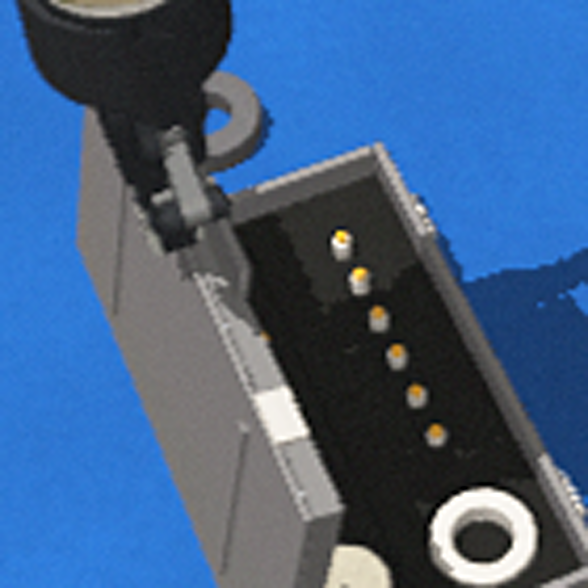

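apply_moves(commands=[[0, 0.4, 0, 0, 0], [0, 0.4, 0, 0, 0], [0, 0.4, 0, 0, 0], [0, 0, 0, 0, 0]])

```text
time_s: 5.97
eef_pos: [662.1, 26.1, 202.5]
ee_rot: [-0.0, 0.102, 0.995, 0.0]
force: [0.4, 0.2, -0.6]
grip_width: 0.001
```

```bash
python3 cap2.py s7
```

```text
t 5.97 XYtip [-23.7  -0.4 191.5] yawerr(tool x vs -casex) 0.0001 Fcase [ 0.39  0.26 -0.59] grip 0.0 |q| [-0.     0.102  0.995  0.   ]
```

View pics/s7.png

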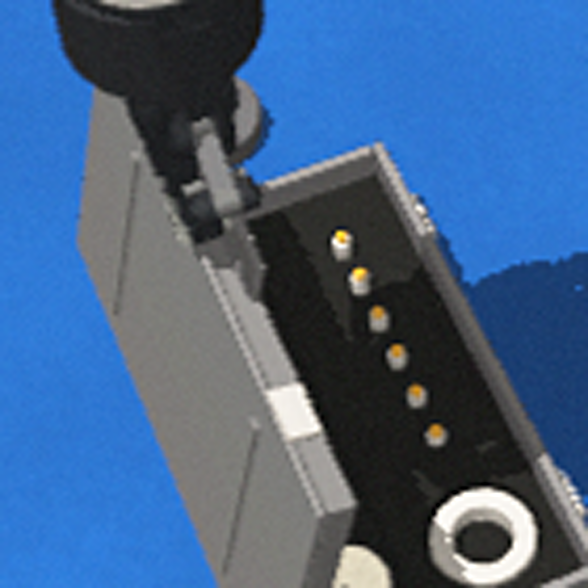

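```bash
python3 -c "
from h import *
for th in(1.36,1.3,1.25,1.2,1.15):
  print(th,[tuple(((proj('scene',case2w(Q,lid2case(th,150,135,h)))-[210,200])*4.2).round()) for h in(16,0)],[tuple(((proj('scene',case2w(Q,lid2case(th,172,Y,5)))-[210,200])*4.2).round()) for Y in(30,-30)], 'corner X,z',lid2case(th,150,0,16)[[0,2]]-[75,0],'tab',lid2case(th,172,0,5)[[0,2]]-[75,0])
"
```

```text
1.36 [(np.float64(303.0), np.float64(513.0)), (np.float64(342.0), np.float64(503.0))] [(np.float64(242.0), np.float64(266.0)), (np.float64(193.0), np.float64(159.0))] corner X,z [-15.73996624 208.02750902] tab [-31.09972752 227.23890495]
1.3 [(np.float64(325.0), np.float64(506.0)), (np.float64(363.0), np.float64(497.0))] [(np.float64(266.0), np.float64(261.0)), (np.float64(216.0), np.float64(154.0))] corner X,z [-24.70789333 206.81370907] tab [-41.1920076  225.06950203]
1.25 [(np.float64(343.0), np.float64(501.0)), (np.float64(380.0), np.float64(493.0))] [(np.float64(286.0), np.float64(257.0)), (np.float64(235.0), np.float64(151.0))] corner X,z [-32.11460045 205.3928507 ] tab [-49.49052324 222.80196634]
1.2 [(np.float64(361.0), np.float64(497.0)), (np.float64(397.0), np.float64(490.0))] [(np.float64(305.0), np.float64(254.0)), (np.float64(254.0), np.float64(148.0))] corner X,z [-39.4410378  203.60358697] tab [-57.66533834 220.12251156]
1.15 [(np.float64(379.0), np.float64(493.0)), (np.float64(414.0), np.float64(487.0))] [(np.float64(323.0), np.float64(252.0)), (np.float64(272.0), np.float64(147.0))] corner X,z [-46.66889309 201.45039009] tab [-65.69602013 217.03783493]
```

apply_moves(commands=[[0, 0.6, 0, 0, 0], [0, 0.6, 0, 0.1, 0], [0, 0, 0, 0, 0]])

```text
time_s: 6.27
eef_pos: [650.1, 28.6, 201.4]
ee_rot: [-0.0, 0.102, 0.995, 0.0]
force: [0.6, -0.3, -1.2]
grip_width: 0.001
```

```bash
python3 cap2.py s8
```

```text
t 6.27 XYtip [-36.   -0.4 190.4] yawerr(tool x vs -casex) 0.0001 Fcase [ 0.69 -0.2  -1.15] grip 0.0 |q| [-0.     0.102  0.995  0.   ]
```

View pics/s8.png

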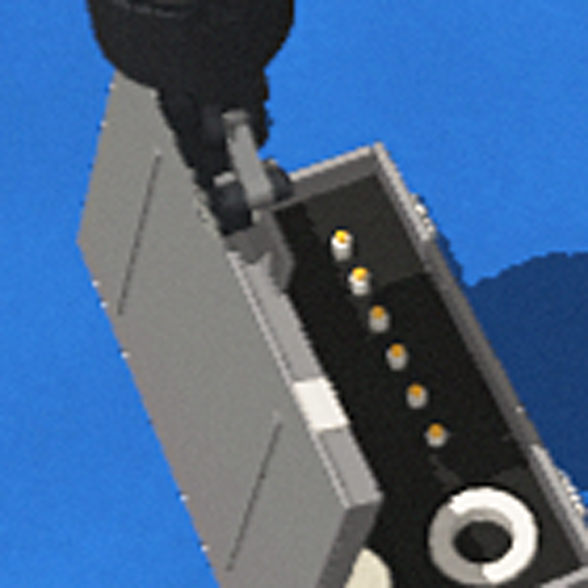

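apply_moves(commands=[[0, 0.6, 0, 0.1, 0], [0, 0.6, 0, 0.1, 0], [0, 0.4, 0, 0, 0]])

```text
time_s: 6.57
eef_pos: [634.5, 31.7, 199.1]
ee_rot: [-0.0, 0.102, 0.995, 0.0]
force: [0.2, -0.0, 1.5]
grip_width: 0.005
```

```bash
python3 cap2.py s9
```

```text
t 6.57 XYtip [-51.9  -0.5 188.1] yawerr(tool x vs -casex) -0.0001 Fcase [ 0.16 -0.01  1.51] grip 0.01 |q| [-0.     0.102  0.995  0.   ]
```

View pics/s9.png

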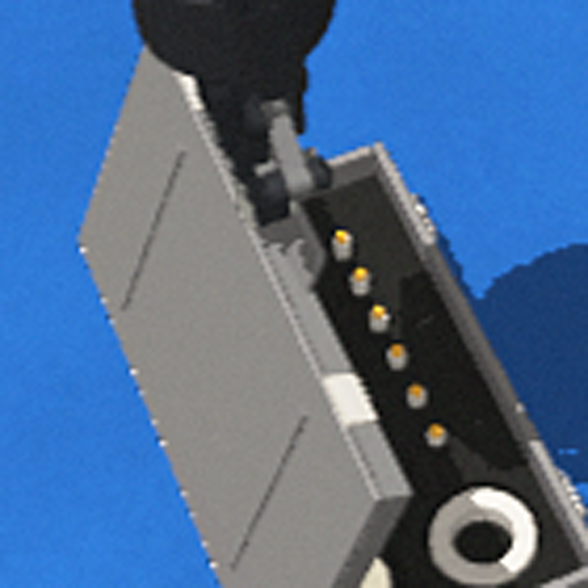

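apply_moves(commands=[[0, -0.2, 0, -3.4, 0], [0, 3.0, 0, -0.4, 0], [0, 3.9, 0, 0.6, 0]])

```text
time_s: 6.87
eef_pos: [571.4, 44.5, 234.0]
ee_rot: [0.004, 0.103, 0.995, -0.0]
force: [0.3, 0.0, 0.1]
grip_width: -0.002
```

```bash
python3 cap2.py s10
```

```text
t 6.87 XYtip [-116.2   -0.8  223. ] yawerr(tool x vs -casex) -0.001 Fcase [0.26 0.09 0.05] grip -0.0 |q| [ 0.004  0.103  0.995 -0.   ]
```

View pics/s10.png

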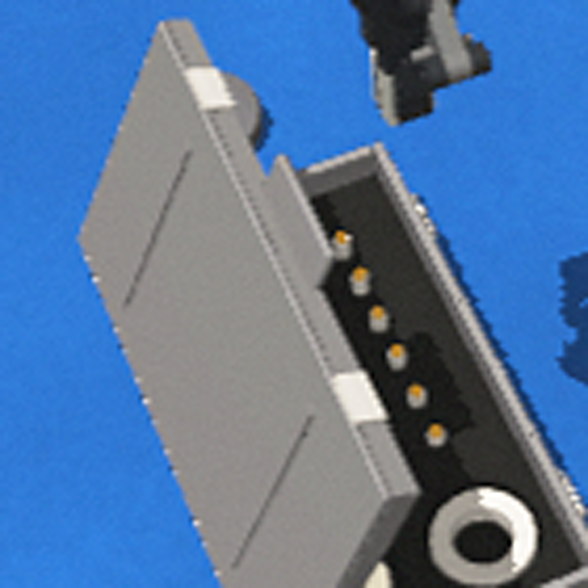

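apply_moves(commands=[[0, 2.4, 0, 2.4, 0], [0, 1.6, 0, 3.4, 0], [0, 0, 0, 3.8, 0], [0, 0, 0, 2.2, 0]])

```text
time_s: 7.25
eef_pos: [528.3, 53.7, 110.6]
ee_rot: [-0.002, 0.102, 0.995, 0.0]
force: [0.4, 0.1, -1.0]
grip_width: 0.003
```

```bash
python3 cap2.py s11
```

```text
t 7.25 XYtip [-160.4   -0.5   99.6] yawerr(tool x vs -casex) 0.0002 Fcase [ 0.37  0.14 -0.97] grip 0.0 |q| [-0.002  0.102  0.995  0.   ]
```

View pics/s11.png

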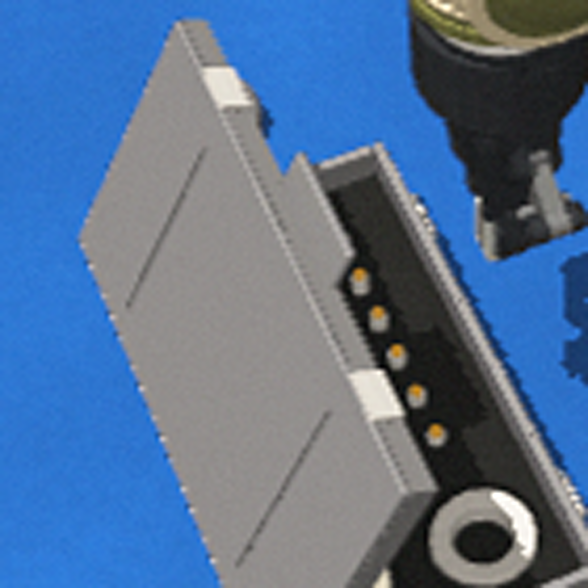

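```bash
python3 -c "
from h import *
pr=lambda X,Y,z:((proj('scene',case2w(Q,np.array([75+X,Y,z])))-[210,200])*4.2).round()
for z in(100,110,120,130):print(z,[pr(-160.4+a,b,z) for a in(-11,11) for b in(-12,12)])
"
```

```text
100 [array([514., 252.]), array([535., 290.]), array([472., 267.]), array([492., 306.])]
110 [array([514., 239.]), array([535., 278.]), array([472., 255.]), array([492., 294.])]
120 [array([514., 227.]), array([536., 266.]), array([471., 243.]), array([492., 282.])]
130 [array([514., 215.]), array([536., 253.]), array([471., 231.]), array([492., 270.])]
```

apply_moves(commands=[[0, 0, 0, 0, 0], [0, 0, 0, 0, 0], [0, 0, 0, 0, 0], [0, 0, 0, 0, 0]])

```text
time_s: 7.63
eef_pos: [531.4, 53.2, 115.0]
ee_rot: [0.001, 0.102, 0.995, -0.0]
force: [0.7, -0.2, 0.1]
grip_width: -0.002
```

```bash
python3 cap2.py s12
```

```text
t 7.63 XYtip [-157.2   -0.4  104. ] yawerr(tool x vs -casex) -0.0002 Fcase [ 0.76 -0.05  0.1 ] grip -0.0 |q| [ 0.001  0.102  0.995 -0.   ]
```

View pics/s12.png

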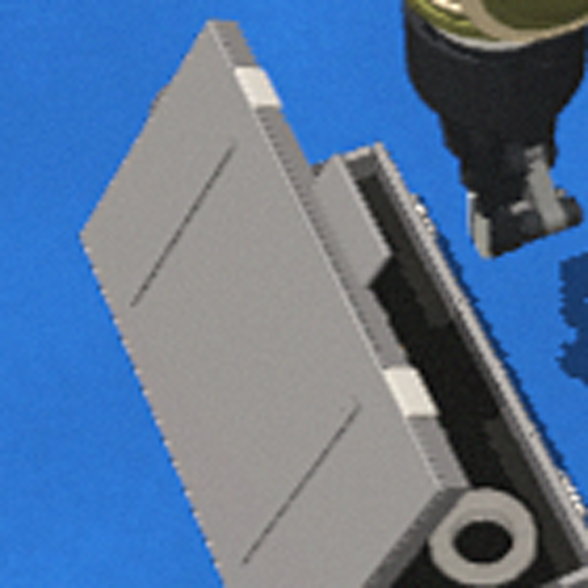

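apply_moves(commands=[[0, 0, 0, 1.0, 0], [0, 0, 0, 1.0, 0], [0, 0, 0, 0, 0], [0, 0, 0, 0, 0], [0, 0, 0, 0, 0], [0, 0, 0, 0, 0]])

```text
time_s: 8.18
eef_pos: [530.7, 53.3, 93.6]
ee_rot: [0.0, 0.102, 0.995, -0.0]
force: [1.0, 0.8, 0.2]
grip_width: -0.0
```

```bash
python3 cap2.py s13
```

```text
t 8.18 XYtip [-158.    -0.5   82.6] yawerr(tool x vs -casex) -0.0001 Fcase [0.82 1.02 0.24] grip -0.0 |q| [ 0.     0.102  0.995 -0.   ]
```

View pics/s13.png

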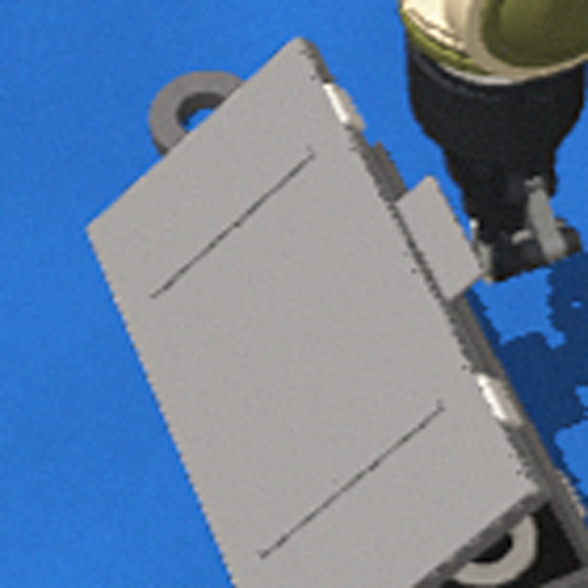

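apply_moves(commands=[[0, 0, 0, 0, 0], [0, 0, 0, 0, 0], [0, 0, 0, 0, 0], [0, 0, 0, 0, 0]])

```text
time_s: 8.57
eef_pos: [530.3, 53.4, 93.4]
ee_rot: [-0.0, 0.102, 0.995, 0.0]
force: [-2.9, 1.1, 0.5]
grip_width: 0.004
```

```bash
python3 cap2.py s14; python3 -c "
from h import *
for i in range(4): st(); ctrl.capture('top')
for th in(.3,.4,.5,.55,.6,.7):
  print(th,[tuple(((proj('scene',case2w(Q,lid2case(th,150,Y,16)))-[210,200])*4.2).round()) for Y in(135,-135)],[tuple(((proj('scene',case2w(Q,lid2case(th,172,Y,5)))-[210,200])*4.2).round()) for Y in(30,-30)])"
```

```text
t 8.57 XYtip [-158.3   -0.5   82.4] yawerr(tool x vs -casex) -0.0001 Fcase [-3.05  0.48  0.5 ] grip 0.0 |q| [-0.     0.102  0.995  0.   ]
t 8.62 XYtip [-158.3   -0.5   82.4] yawerr(tool x vs -casex) -0.0001 Fcase [-2.79 -0.73  1.14] grip 0.0 |q| [-0.     0.102  0.995  0.   ]
t 8.67 XYtip [-158.3   -0.5   82.4] yawerr(tool x vs -casex) -0.0001 Fcase [-2.89 -0.08  1.04] grip 0.0 |q| [-0.     0.102  0.995  0.   ]
t 8.72 XYtip [-158.3   -0.5   82.4] yawerr(tool x vs -casex) -0.0001 Fcase [-2.88  0.17  0.48] grip -0.0 |q| [-0.     0.102  0.995 -0.   ]
t 8.77 XYtip [-158.3   -0.5   82.4] yawerr(tool x vs -casex) -0.0001 Fcase [-2.28 -0.29  1.87] grip -0.0 |q| [-0.     0.102  0.995  0.   ]
0.3 [(np.float64(585.0), np.float64(510.0)), (np.float64(352.0), np.float64(68.0))] [(np.float64(535.0), np.float64(309.0)), (np.float64(482.0), np.float64(213.0))]
0.4 [(np.float64(572.0), np.float64(500.0)), (np.float64(338.0), np.float64(55.0))] [(np.float64(522.0), np.float64(295.0)), (np.float64(469.0), np.float64(197.0))]
0.5 [(np.float64(556.0), np.float64(492.0)), (np.float64(321.0), np.float64(43.0))] [(np.float64(507.0), np.float64(282.0)), (np.float64(453.0), np.float64(184.0))]
0.55 [(np.float64(546.0), np.float64(489.0)), (np.float64(312.0), np.float64(38.0))] [(np.float64(497.0), np.float64(276.0)), (np.float64(444.0), np.float64(177.0))]
0.6 [(np.float64(536.0), np.float64(486.0)), (np.float64(302.0), np.float64(33.0))] [(np.float64(487.0), np.float64(271.0)), (np.float64(434.0), np.float64(172.0))]
0.7 [(np.float64(513.0), np.float64(482.0)), (np.float64(280.0), np.float64(25.0))] [(np.float64(464.0), np.float64(262.0)), (np.float64(411.0), np.float64(162.0))]
```

View pics/s14.png

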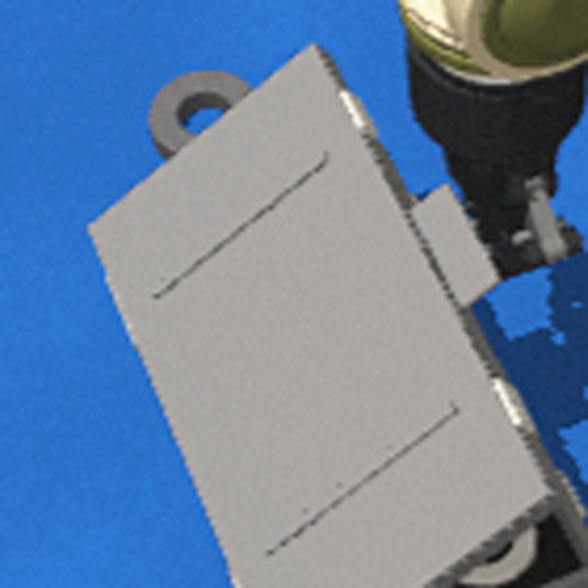

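apply_moves(commands=[[0, 0.14, 0, 0.2, 0], [0, 0.14, 0, 0.2, 0], [0, 0.14, 0, 0.2, 0], [0, 0.14, 0, 0.2, 0], [0, 0.14, 0, 0.2, 0], [0, 0.14, 0, 0.2, 0], [0, 0.14, 0, 0.2, 0], [0, 0, 0, 0, 0]])

```text
time_s: 9.48
eef_pos: [520.4, 55.4, 78.9]
ee_rot: [-0.0, 0.102, 0.995, 0.0]
force: [-1.1, 0.5, -0.5]
grip_width: -0.003
```

```bash
python3 cap2.py s15; python3 -c "
from h import *
for i in range(3): st(); ctrl.capture('top')"
```

```text
t 9.48 XYtip [-168.4   -0.5   67.9] yawerr(tool x vs -casex) -0.0002 Fcase [-1.22  0.31 -0.47] grip -0.0 |q| [-0.     0.102  0.995  0.   ]
t 9.53 XYtip [-168.3   -0.5   68.1] yawerr(tool x vs -casex) -0.0001 Fcase [-1.65  0.13 -1.22] grip 0.0 |q| [-0.     0.102  0.995  0.   ]
t 9.58 XYtip [-168.2   -0.5   68.2] yawerr(tool x vs -casex) -0.0001 Fcase [-1.99  0.16 -0.23] grip 0.0 |q| [-0.     0.102  0.995 -0.   ]
t 9.63 XYtip [-168.1   -0.5   68.3] yawerr(tool x vs -casex) -0.0002 Fcase [-2.72  0.45  0.25] grip 0.0 |q| [-0.     0.102  0.995  0.   ]
```

View pics/s15.png

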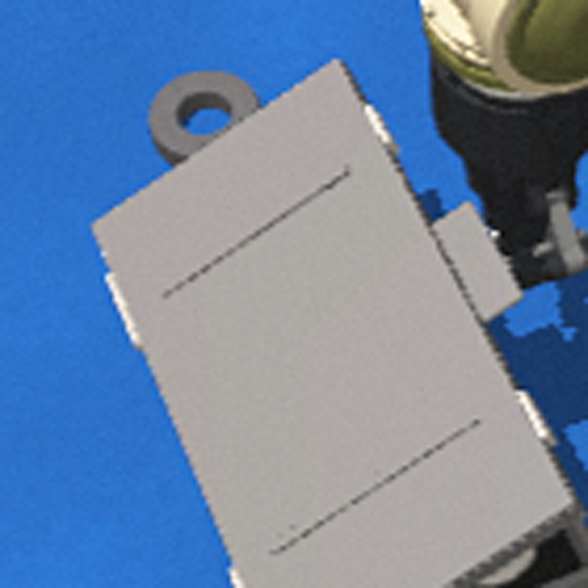

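apply_moves(commands=[[0, 0.1, 0, 0.2, 0], [0, 0.1, 0, 0.2, 0], [0, 0.1, 0, 0.2, 0], [0, 0.1, 0, 0.2, 0], [0, 0.1, 0, 0.2, 0], [0, 0.1, 0, 0.2, 0], [0, 0.1, 0, 0.2, 0], [0, 0.1, 0, 0.2, 0], [0, 0, 0, 0, 0], [0, 0, 0, 0, 0]])

```text
time_s: 10.52
eef_pos: [512.8, 57.0, 63.2]
ee_rot: [-0.0, 0.102, 0.995, 0.0]
force: [-2.3, -0.2, -0.4]
grip_width: 0.003
```

```bash
python3 cap2.py s16; python3 -c "
from h import *
for i in range(3): st(); ctrl.capture('top')
for th in(.2,.25,.3,.35):
  print(th,[tuple(((proj('scene',case2w(Q,lid2case(th,150,Y,16)))-[210,200])*4.2).round()) for Y in(135,-135)],[tuple(((proj('scene',case2w(Q,lid2case(th,172,Y,5)))-[210,200])*4.2).round()) for Y in(30,-30)])"
```

```text
t 10.52 XYtip [-176.2   -0.5   52.2] yawerr(tool x vs -casex) -0.0001 Fcase [-2.16 -0.69 -0.4 ] grip 0.0 |q| [-0.     0.102  0.995  0.   ]
t 10.57 XYtip [-176.2   -0.5   52.3] yawerr(tool x vs -casex) -0.0001 Fcase [-2.96 -0.35 -0.05] grip -0.0 |q| [-0.     0.102  0.995  0.   ]
t 10.62 XYtip [-176.2   -0.5   52.3] yawerr(tool x vs -casex) -0.0001 Fcase [-1.61  0.97 -1.22] grip 0.0 |q| [-0.     0.102  0.995  0.   ]
t 10.67 XYtip [-176.1   -0.5   52.4] yawerr(tool x vs -casex) -0.0001 Fcase [-2.72 -0.76 -0.69] grip 0.0 |q| [-0.     0.102  0.995  0.   ]
0.2 [(np.float64(595.0), np.float64(521.0)), (np.float64(363.0), np.float64(83.0))] [(np.float64(544.0), np.float64(325.0)), (np.float64(492.0), np.float64(230.0))]
0.25 [(np.float64(591.0), np.float64(515.0)), (np.float64(358.0), np.float64(75.0))] [(np.float64(540.0), np.float64(317.0)), (np.float64(487.0), np.float64(221.0))]
0.3 [(np.float64(585.0), np.float64(510.0)), (np.float64(352.0), np.float64(68.0))] [(np.float64(535.0), np.float64(309.0)), (np.float64(482.0), np.float64(213.0))]
0.35 [(np.float64(579.0), np.float64(505.0)), (np.float64(346.0), np.float64(62.0))] [(np.float64(529.0), np.float64(302.0)), (np.float64(476.0), np.float64(205.0))]
```

View pics/s16.png

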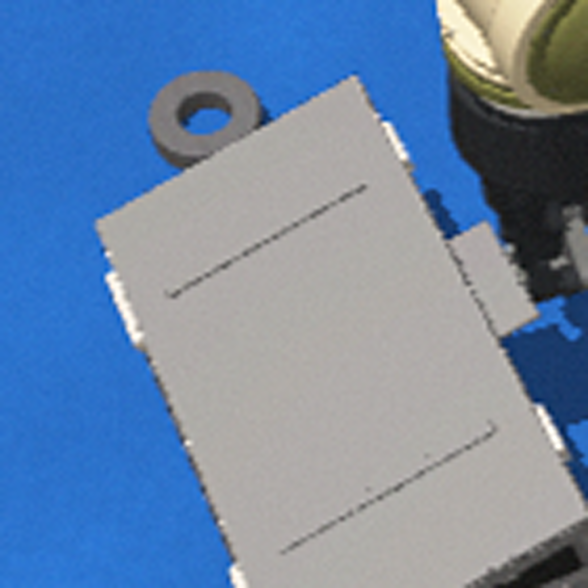

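apply_moves(commands=[[0, 0.02, 0, 0.1, 0], [0, 0.02, 0, 0.1, 0], [0, 0.02, 0, 0.11, 0], [0, 0.02, 0, 0.1, 0], [0, 0.02, 0, 0.11, 0], [0, 0.02, 0, 0.1, 0], [0, 0.02, 0, 0.11, 0], [0, 0.02, 0, 0.11, 0]])

```text
time_s: 11.38
eef_pos: [510.5, 57.4, 54.6]
ee_rot: [-0.001, 0.102, 0.995, 0.0]
force: [-6.9, 1.8, 1.1]
grip_width: -0.001
```

```bash
python3 cap2.py s17; python3 -c "
from h import *
for i in range(3): st(); ctrl.capture('top')"
```

```text
t 11.38 XYtip [-178.5   -0.5   43.6] yawerr(tool x vs -casex) 0.0 Fcase [-7.15  0.4   1.15] grip -0.0 |q| [-0.001  0.102  0.995  0.   ]
t 11.43 XYtip [-178.6   -0.5   43.4] yawerr(tool x vs -casex) -0.0 Fcase [-6.25 -0.25  0.25] grip 0.0 |q| [-0.001  0.102  0.995  0.   ]
t 11.48 XYtip [-178.5   -0.5   43.5] yawerr(tool x vs -casex) 0.0 Fcase [-6.75 -0.63  0.21] grip -0.0 |q| [-0.001  0.102  0.995  0.   ]
t 11.53 XYtip [-178.5   -0.5   43.5] yawerr(tool x vs -casex) 0.0 Fcase [-7.07  0.31 -0.68] grip -0.0 |q| [-0.001  0.102  0.995  0.   ]
```

View pics/s17.png

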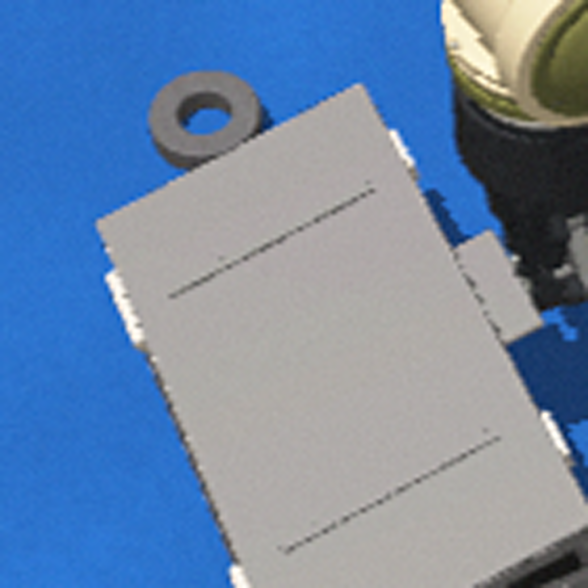

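apply_moves(commands=[[0, 0.02, 0, 0.1, 0], [0, 0.02, 0, 0.11, 0], [0, 0.02, 0, 0.11, 0], [0, 0.02, 0, 0.1, 0]])

```text
time_s: 11.92
eef_pos: [509.5, 57.6, 50.3]
ee_rot: [-0.001, 0.102, 0.995, 0.0]
force: [-7.8, 0.4, 0.4]
grip_width: -0.003
```

```bash
python3 -c "
from h import *
for i in range(3): st(); ctrl.capture('top')"
```

```text
t 11.92 XYtip [-179.5   -0.5   39.3] yawerr(tool x vs -casex) 0.0 Fcase [-7.73 -1.17  0.43] grip -0.0 |q| [-0.001  0.102  0.995  0.   ]
t 11.97 XYtip [-179.6   -0.6   39.1] yawerr(tool x vs -casex) 0.0 Fcase [-6.22 -0.62  0.73] grip -0.0 |q| [-0.002  0.102  0.995 -0.   ]
t 12.02 XYtip [-179.6   -0.5   39.2] yawerr(tool x vs -casex) 0.0001 Fcase [-7.06 -0.14 -0.27] grip -0.0 |q| [-0.002  0.102  0.995  0.   ]
```

apply_moves(commands=[[0, 0.02, 0, 0.1, 0], [0, 0.02, 0, 0.11, 0], [0, 0.02, 0, 0.11, 0], [0, 0.02, 0, 0.1, 0], [0, 0.02, 0, 0.1, 0]])

```text
time_s: 12.48
eef_pos: [508.4, 57.8, 45.0]
ee_rot: [-0.002, 0.102, 0.995, 0.0]
force: [-8.1, 0.9, 1.2]
grip_width: 0.003
```

```bash
python3 cap2.py s18; python3 -c "
from h import *
for i in range(3): st(); ctrl.capture('top')
for th in(0,.05,.1,.15,.2,.25):
  print(th,[tuple(((proj('scene',case2w(Q,lid2case(th,150,Y,16)))-[210,200])*4.2).round()) for Y in(135,-135)],[tuple(((proj('scene',case2w(Q,lid2case(th,172,Y,5)))-[210,200])*4.2).round()) for Y in(30,-30)])"
```

```text
t 12.48 XYtip [-180.7   -0.5   34. ] yawerr(tool x vs -casex) 0.0001 Fcase [-8.11 -0.75  1.23] grip 0.0 |q| [-0.002  0.102  0.995  0.   ]
t 12.53 XYtip [-180.7   -0.5   33.8] yawerr(tool x vs -casex) 0.0 Fcase [-7.53 -0.34  0.56] grip 0.0 |q| [-0.002  0.102  0.995  0.   ]
t 12.58 XYtip [-180.7   -0.5   33.9] yawerr(tool x vs -casex) 0.0 Fcase [-6.63 -0.72 -0.21] grip 0.0 |q| [-0.002  0.102  0.995  0.   ]
t 12.63 XYtip [-180.7   -0.5   33.9] yawerr(tool x vs -casex) 0.0 Fcase [-7.32 -1.01 -0.13] grip 0.0 |q| [-0.002  0.102  0.995  0.   ]
0 [(np.float64(606.0), np.float64(547.0)), (np.float64(378.0), np.float64(115.0))] [(np.float64(551.0), np.float64(361.0)), (np.float64(500.0), np.float64(267.0))]
0.05 [(np.float64(604.0), np.float64(540.0)), (np.float64(375.0), np.float64(107.0))] [(np.float64(551.0), np.float64(352.0)), (np.float64(499.0), np.float64(257.0))]
0.1 [(np.float64(602.0), np.float64(533.0)), (np.float64(372.0), np.float64(99.0))] [(np.float64(549.0), np.float64(343.0)), (np.float64(497.0), np.float64(248.0))]
0.15 [(np.float64(599.0), np.float64(527.0)), (np.float64(368.0), np.float64(91.0))] [(np.float64(547.0), np.float64(334.0)), (np.float64(495.0), np.float64(239.0))]
0.2 [(np.float64(595.0), np.float64(521.0)), (np.float64(363.0), np.float64(83.0))] [(np.float64(544.0), np.float64(325.0)), (np.float64(492.0), np.float64(230.0))]
0.25 [(np.float64(591.0), np.float64(515.0)), (np.float64(358.0), np.float64(75.0))] [(np.float64(540.0), np.float64(317.0)), (np.float64(487.0), np.float64(221.0))]
```

View pics/s18.png

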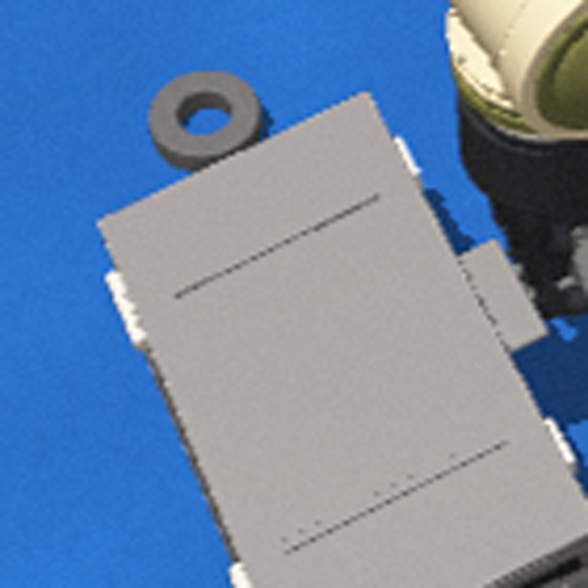

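apply_moves(commands=[[0, 0.02, 0, 0.1, 0], [0, 0.01, 0, 0.11, 0], [0, 0.02, 0, 0.11, 0], [0, 0.01, 0, 0.1, 0], [0, 0.02, 0, 0.1, 0]])

```text
time_s: 13.1
eef_pos: [507.5, 58.0, 39.7]
ee_rot: [-0.002, 0.102, 0.995, 0.0]
force: [-9.2, 0.0, -0.3]
grip_width: 0.003
```

```bash
python3 -c "
from h import *
for i in range(3): st(); ctrl.capture('top')"
```

```text
t 13.1 XYtip [-181.6   -0.5   28.7] yawerr(tool x vs -casex) 0.0 Fcase [-9.04 -1.85 -0.26] grip 0.0 |q| [-0.002  0.102  0.995  0.   ]
t 13.15 XYtip [-181.7   -0.5   28.6] yawerr(tool x vs -casex) 0.0 Fcase [-8.2  -1.02 -0.4 ] grip 0.0 |q| [-0.002  0.102  0.995  0.   ]
t 13.2 XYtip [-181.7   -0.5   28.6] yawerr(tool x vs -casex) 0.0 Fcase [-8.37 -0.59  0.12] grip -0.0 |q| [-0.002  0.102  0.995  0.   ]
```

apply_moves(commands=[[0, 0.02, 0, 0.1, 0], [0, 0.01, 0, 0.11, 0], [0, 0.02, 0, 0.1, 0], [0, 0.02, 0, 0.1, 0], [0, 0.01, 0, 0.1, 0]])

```text
time_s: 13.67
eef_pos: [506.7, 58.2, 34.6]
ee_rot: [-0.002, 0.102, 0.995, 0.0]
force: [-8.1, 0.3, 0.5]
grip_width: -0.002
```

```bash
python3 cap2.py s19; python3 -c "
from h import *
for i in range(3): st(); ctrl.capture('top')"
```

```text
t 13.67 XYtip [-182.4   -0.6   23.6] yawerr(tool x vs -casex) 0.0 Fcase [-8.   -1.35  0.54] grip -0.0 |q| [-0.002  0.102  0.995  0.   ]
t 13.72 XYtip [-182.5   -0.5   23.5] yawerr(tool x vs -casex) 0.0 Fcase [-7.76 -0.63 -0.41] grip 0.0 |q| [-0.002  0.102  0.995  0.   ]
t 13.77 XYtip [-182.5   -0.5   23.5] yawerr(tool x vs -casex) 0.0 Fcase [-8.03  0.56 -0.43] grip 0.0 |q| [-0.002  0.102  0.995  0.   ]
t 13.82 XYtip [-182.5   -0.5   23.5] yawerr(tool x vs -casex) 0.0001 Fcase [-8.13 -0.6  -1.22] grip 0.0 |q| [-0.002  0.102  0.995  0.   ]
```

View pics/s19.png

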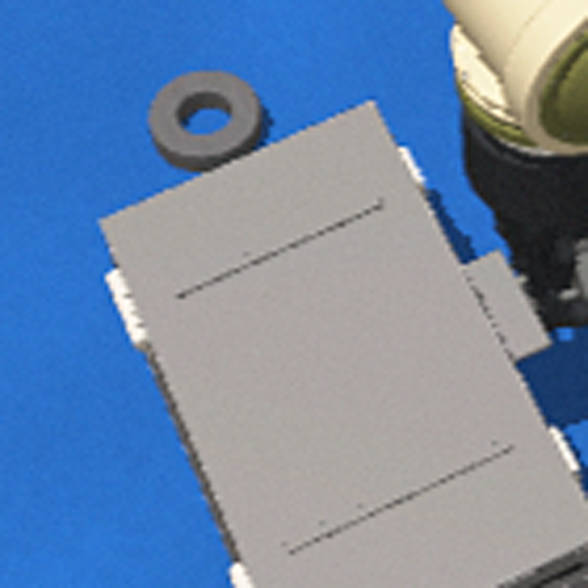

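apply_moves(commands=[[0, 0.01, 0, 0.1, 0], [0, 0.01, 0, 0.11, 0], [0, 0.02, 0, 0.1, 0], [0, 0.01, 0, 0.1, 0], [0, 0.01, 0, 0.1, 0]])

```text
time_s: 14.28
eef_pos: [506.1, 58.3, 29.5]
ee_rot: [-0.002, 0.102, 0.995, 0.0]
force: [-8.9, 0.8, -1.0]
grip_width: 0.003
```

```bash
python3 -c "
from h import *
for i in range(3): st(); ctrl.capture('top')"
```

```text
t 14.28 XYtip [-183.    -0.6   18.5] yawerr(tool x vs -casex) 0.0 Fcase [-8.85 -1.06 -0.95] grip 0.0 |q| [-0.002  0.102  0.995  0.   ]
t 14.33 XYtip [-183.1   -0.6   18.3] yawerr(tool x vs -casex) 0.0001 Fcase [-7.56  0.01 -0.88] grip -0.0 |q| [-0.002  0.102  0.995  0.   ]
t 14.38 XYtip [-183.1   -0.5   18.4] yawerr(tool x vs -casex) 0.0001 Fcase [-7.33 -0.36  0.34] grip 0.0 |q| [-0.002  0.102  0.995  0.   ]
```

.06→.03: arc ΔX ≈ -0.23 mm.

apply_moves(commands=[[0, 0.01, 0, 0.1, 0], [0, 0, 0, 0.11, 0], [0, 0.01, 0, 0.1, 0], [0, 0, 0, 0.1, 0], [0, 0.01, 0, 0.1, 0]])

```text
time_s: 14.85
eef_pos: [505.6, 58.4, 24.3]
ee_rot: [-0.002, 0.102, 0.995, 0.0]
force: [-8.1, 1.5, 0.2]
grip_width: 0.002
```

```bash
python3 cap2.py s20; python3 -c "
from h import *
for i in range(3): st(); ctrl.capture('top')"
```

```text
t 14.85 XYtip [-183.5   -0.6   13.3] yawerr(tool x vs -casex) 0.0001 Fcase [-8.19 -0.17  0.21] grip 0.0 |q| [-0.002  0.102  0.995  0.   ]
t 14.9 XYtip [-183.6   -0.6   13.1] yawerr(tool x vs -casex) 0.0001 Fcase [-8.23 -0.39 -0.69] grip 0.0 |q| [-0.002  0.102  0.995  0.   ]
t 14.95 XYtip [-183.6   -0.6   13.2] yawerr(tool x vs -casex) 0.0 Fcase [-8.52 -0.89 -0.93] grip 0.0 |q| [-0.002  0.102  0.995  0.   ]
t 15.0 XYtip [-183.6   -0.5   13.2] yawerr(tool x vs -casex) -0.0 Fcase [-8.09 -0.57 -1.12] grip 0.0 |q| [-0.002  0.102  0.995  0.   ]
```

View pics/s20.png

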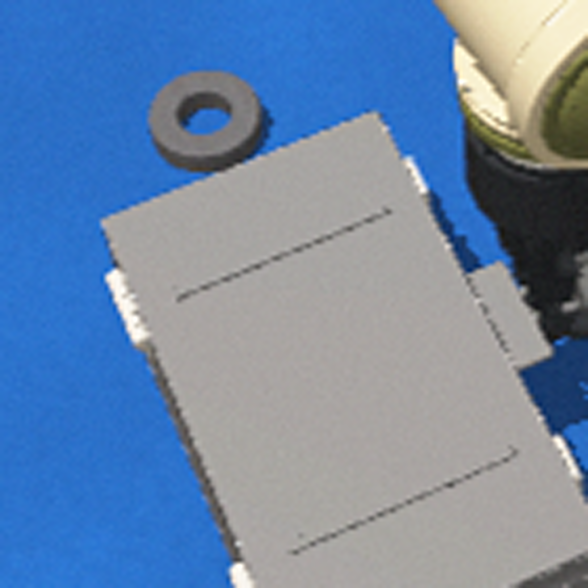

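apply_moves(commands=[[0, 0.01, 0, 0.1, 0], [0, 0, 0, 0.1, 0], [0, 0, 0, 0.1, 0], [0, 0, 0, 0.1, 0], [0, 0, 0, 0, 0]])

```text
time_s: 15.47
eef_pos: [505.3, 58.5, 20.1]
ee_rot: [-0.002, 0.102, 0.995, 0.0]
force: [-8.8, 1.4, -1.9]
grip_width: -0.001
```

```bash
python3 -c "
from h import *
for i in range(3): st(); ctrl.capture('top')"
```

```text
t 15.47 XYtip [-183.9   -0.6    9.1] yawerr(tool x vs -casex) 0.0 Fcase [-8.95 -0.43 -1.94] grip -0.0 |q| [-0.002  0.102  0.995  0.   ]
t 15.52 XYtip [-183.9   -0.6    9.1] yawerr(tool x vs -casex) 0.0001 Fcase [-9.23 -0.13 -1.04] grip -0.0 |q| [-0.002  0.102  0.995  0.   ]
t 15.57 XYtip [-183.8   -0.6    9.2] yawerr(tool x vs -casex) 0.0001 Fcase [-8.98 -0.41 -0.76] grip 0.0 |q| [-0.002  0.102  0.995  0.   ]
```

apply_moves(commands=[[0, 0, 0, 0.1, 0], [0, 0, 0, 0.1, 0], [0, 0, 0, 0, 0]])

```text
time_s: 15.87
eef_pos: [505.1, 58.5, 18.0]
ee_rot: [-0.003, 0.102, 0.995, 0.0]
force: [-8.0, 0.6, -0.9]
grip_width: 0.0
```

```bash
python3 cap2.py s21; python3 -c "
from h import *
for i in range(3): st(); ctrl.capture('top')"
```

```text
t 15.87 XYtip [-184.    -0.5    7. ] yawerr(tool x vs -casex) 0.0001 Fcase [-7.99 -1.06 -0.94] grip 0.0 |q| [-0.003  0.102  0.995  0.   ]
t 15.92 XYtip [-183.9   -0.6    7.1] yawerr(tool x vs -casex) 0.0 Fcase [-9.15 -1.32 -1.17] grip -0.0 |q| [-0.003  0.102  0.995  0.   ]
t 15.97 XYtip [-184.    -0.6    7.1] yawerr(tool x vs -casex) 0.0 Fcase [-9.68 -0.52 -0.75] grip 0.0 |q| [-0.003  0.102  0.995  0.   ]
t 16.02 XYtip [-184.    -0.6    7.1] yawerr(tool x vs -casex) 0.0 Fcase [-8.48 -1.04 -0.23] grip -0.0 |q| [-0.003  0.102  0.995  0.   ]
```

View pics/s21.png

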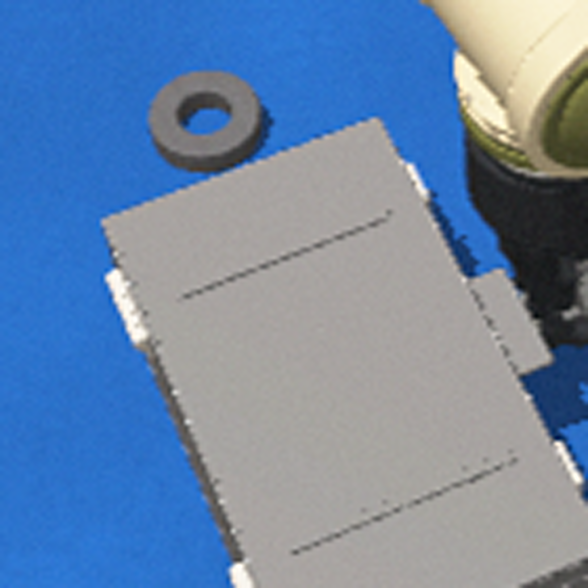

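apply_moves(commands=[[0, 0, 0, 0.1, 0], [0, 0, 0, 0.05, 0], [0, 0, 0, 0, 0]])

```text
time_s: 16.32
eef_pos: [505.1, 58.5, 16.6]
ee_rot: [-0.003, 0.102, 0.995, 0.0]
force: [-9.1, 1.4, -0.6]
grip_width: -0.001
```

```bash
python3 -c "
from h import *
for i in range(4): st(); ctrl.capture('top')"; python3 cap2.py s22
```

```text
t 16.32 XYtip [-184.1   -0.6    5.6] yawerr(tool x vs -casex) 0.0001 Fcase [-9.21 -0.51 -0.64] grip -0.0 |q| [-0.003  0.102  0.995  0.   ]
t 16.37 XYtip [-184.    -0.6    5.6] yawerr(tool x vs -casex) 0.0001 Fcase [-8.79 -0.18 -0.79] grip -0.0 |q| [-0.003  0.102  0.995  0.   ]
t 16.42 XYtip [-184.    -0.6    5.6] yawerr(tool x vs -casex) 0.0001 Fcase [-9.47 -1.52 -0.73] grip 0.0 |q| [-0.003  0.102  0.995  0.   ]
t 16.47 XYtip [-184.    -0.6    5.6] yawerr(tool x vs -casex) 0.0001 Fcase [-9.66 -0.21 -2.16] grip 0.0 |q| [-0.003  0.102  0.995  0.   ]
t 16.52 XYtip [-184.    -0.6    5.6] yawerr(tool x vs -casex) 0.0001 Fcase [-9.9  -0.71 -1.52] grip -0.0 |q| [-0.003  0.102  0.995  0.   ]
```

View pics/s22.png

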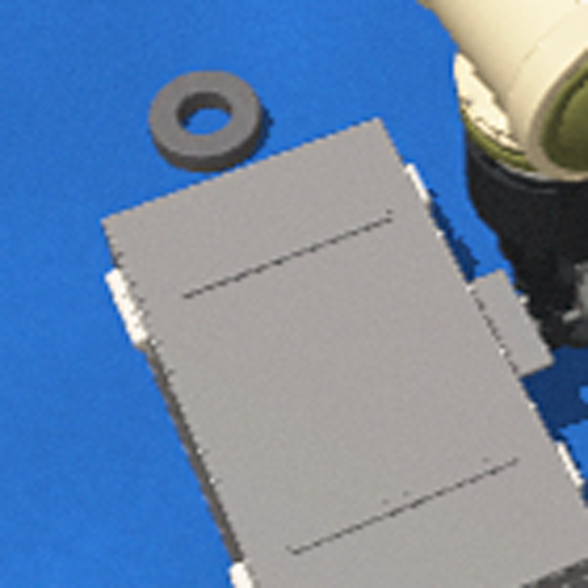

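apply_moves(commands=[[0, 0, 0, 0.1, 0], [0, 0, 0, 0.1, 0], [0, 0, 0, 0, 0]])

```text
time_s: 16.82
eef_pos: [505.0, 58.5, 14.5]
ee_rot: [-0.003, 0.102, 0.995, 0.0]
force: [-8.9, 2.1, -2.0]
grip_width: -0.001
```

```bash
python3 -c "
from h import *
for i in range(4): st(); ctrl.capture('top')
import cv2
a=np.ascontiguousarray(ctrl.capture('scene')[:,:,::-1]); cv2.imwrite('pics/s23.png',cv2.resize(a[255:385,260:390],None,fx=4.6,fy=4.6,interpolation=cv2.INTER_CUBIC))"
```

```text
t 16.82 XYtip [-184.1   -0.6    3.5] yawerr(tool x vs -casex) 0.0 Fcase [-9.17  0.26 -1.96] grip -0.0 |q| [-0.003  0.102  0.995  0.   ]
t 16.87 XYtip [-184.1   -0.5    3.5] yawerr(tool x vs -casex) 0.0001 Fcase [-8.7 -1.1 -1.6] grip 0.0 |q| [-0.003  0.102  0.995  0.   ]
t 16.92 XYtip [-184.1   -0.6    3.6] yawerr(tool x vs -casex) 0.0001 Fcase [-9.96 -1.54 -1.33] grip -0.0 |q| [-0.003  0.102  0.995  0.   ]
t 16.97 XYtip [-184.1   -0.6    3.6] yawerr(tool x vs -casex) 0.0001 Fcase [-8.88 -0.44 -1.32] grip -0.0 |q| [-0.003  0.102  0.995  0.   ]
```

View pics/s23.png

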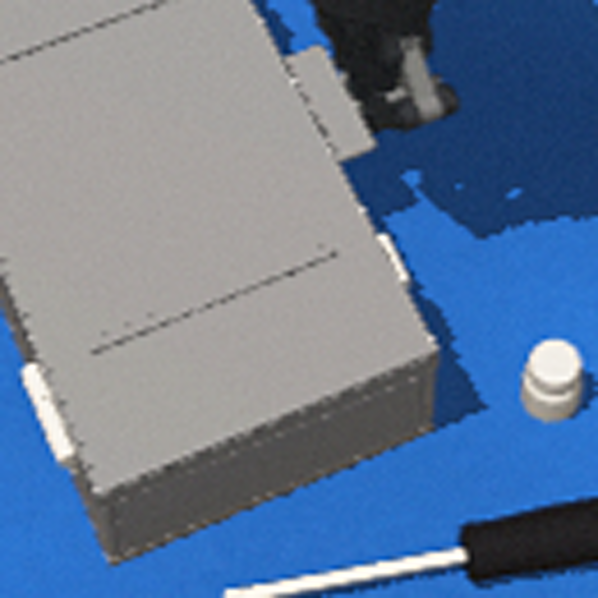

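```bash
python3 -c "
from h import *
P=lambda p:(((proj('scene',case2w(Q,np.array(p,float)))-[260,255])*4.6).round(1))
print('front bottom',P([-75,135,0]),'rear bottom',P([75,135,0]),'rear top',P([75,135,74]))
for th in(0,.01,.02,.03,.05): print(th,P(lid2case(th,150,135,16)),P(lid2case(th,172,30,5)))
import cv2
a=np.ascontiguousarray(ctrl.capture('scene')[:,:,::-1]); cv2.imwrite('pics/s24.png',cv2.resize(a[320:385,278:360],None,fx=9,fy=9,interpolation=cv2.INTER_NEAREST))
"
```

```text
front bottom [427.5 426.2] rear bottom [103.5 561.5] rear top [ 89.8 487. ]
0 [433.6 346.4] [373.7 142.3]
0.01 [433.3 344.8] [373.6 140.2]
0.02 [433.  343.3] [373.5 138.2]
0.03 [432.7 341.7] [373.4 136.2]
0.05 [432.  338.7] [373.  132.1]
```

View pics/s24.png

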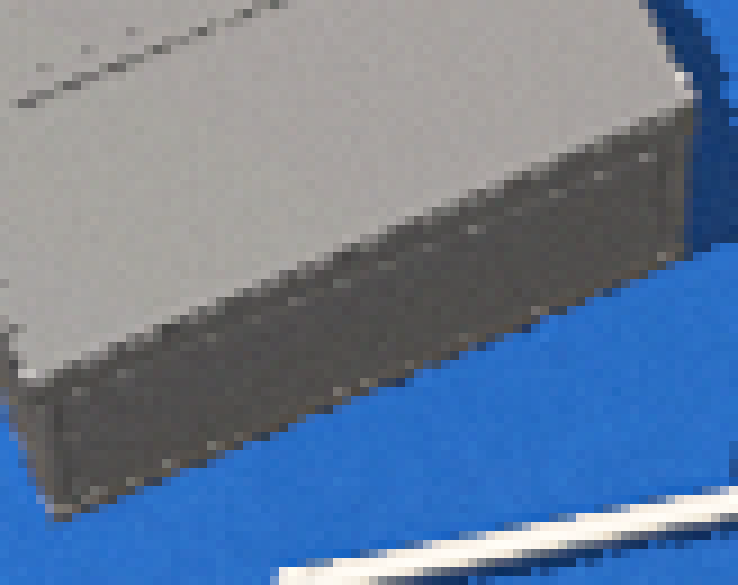

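apply_moves(commands=[[0, 0.01, 0, 0, 0], [0, 0.01, 0, 0, 0], [0, 0.01, 0, 0, 0], [0, 0.01, 0, 0, 0], [0, 0.01, 0, 0, 0], [0, 0.01, 0, 0, 0], [0, 0, 0, 0, 0], [0, 0, 0, 0, 0]])

```text
time_s: 17.78
eef_pos: [505.1, 58.5, 14.8]
ee_rot: [-0.002, 0.102, 0.995, 0.0]
force: [-8.0, 1.0, -1.0]
grip_width: 0.001
```

```bash
python3 -c "
from h import *
for i in range(4): st(); ctrl.capture('top')"
```

```text
t 17.78 XYtip [-184.1   -0.6    3.8] yawerr(tool x vs -casex) -0.0 Fcase [-8.06 -0.62 -1.01] grip 0.0 |q| [-0.002  0.102  0.995  0.   ]
t 17.83 XYtip [-184.    -0.6    3.8] yawerr(tool x vs -casex) 0.0 Fcase [-7.27 -0.2  -1.24] grip -0.0 |q| [-0.002  0.102  0.995  0.   ]
t 17.88 XYtip [-184.1   -0.5    3.8] yawerr(tool x vs -casex) 0.0 Fcase [-6.52 -0.4  -1.46] grip -0.0 |q| [-0.002  0.102  0.995  0.   ]
t 17.93 XYtip [-184.1   -0.5    3.8] yawerr(tool x vs -casex) 0.0001 Fcase [-6.65 -1.27 -1.67] grip 0.0 |q| [-0.002  0.102  0.995  0.   ]
```

apply_moves(commands=[[0, 0.01, 0, 0, 0], [0, 0.01, 0, 0, 0], [0, 0.01, 0, 0, 0], [0, 0.01, 0, 0, 0], [0, 0.01, 0, 0, 0], [0, 0.01, 0, 0, 0], [0, 0.01, 0, 0, 0], [0, 0.01, 0, 0, 0], [0, 0.01, 0, 0, 0]])

```text
time_s: 18.73
eef_pos: [505.2, 58.5, 15.2]
ee_rot: [-0.001, 0.102, 0.995, -0.0]
force: [-5.0, 0.7, -1.6]
grip_width: 0.004
```

```bash
python3 -c "
from h import *
for i in range(3): st(); ctrl.capture('top')"
```

```text
t 18.73 XYtip [-184.    -0.5    4.2] yawerr(tool x vs -casex) -0.0001 Fcase [-5.07 -0.31 -1.58] grip 0.0 |q| [-0.001  0.102  0.995 -0.   ]
t 18.78 XYtip [-184.    -0.6    4.3] yawerr(tool x vs -casex) -0.0001 Fcase [-5.29 -0.44 -1.6 ] grip 0.0 |q| [-0.001  0.102  0.995 -0.   ]
t 18.83 XYtip [-184.    -0.6    4.3] yawerr(tool x vs -casex) -0.0001 Fcase [-5.85 -0.95 -1.67] grip -0.0 |q| [-0.001  0.102  0.995 -0.   ]
```

apply_moves(commands=[[0, 0.01, 0, 0, 0], [0, 0.01, 0, 0, 0], [0, 0.01, 0, 0, 0], [0, 0.01, 0, 0, 0], [0, 0.01, 0, 0, 0], [0, 0.01, 0, 0, 0], [0, 0.01, 0, 0, 0]])

```text
time_s: 19.47
eef_pos: [505.3, 58.5, 15.7]
ee_rot: [0.0, 0.102, 0.995, -0.0]
force: [-3.2, 0.8, -1.5]
grip_width: -0.005
```

```bash
python3 -c "
from h import *
for i in range(3): st(); ctrl.capture('top')"
```

```text
t 19.47 XYtip [-183.9   -0.5    4.7] yawerr(tool x vs -casex) -0.0002 Fcase [-3.31  0.12 -1.55] grip -0.0 |q| [ 0.     0.102  0.995 -0.   ]
t 19.52 XYtip [-183.9   -0.5    4.7] yawerr(tool x vs -casex) -0.0002 Fcase [-2.7  -0.75 -1.77] grip -0.0 |q| [ 0.     0.102  0.995 -0.   ]
t 19.57 XYtip [-183.9   -0.5    4.7] yawerr(tool x vs -casex) -0.0002 Fcase [-2.94 -0.59 -1.57] grip -0.0 |q| [ 0.     0.102  0.995 -0.   ]
```

apply_moves(commands=[[0, 0, 0, 0.05, 0], [0, 0, 0, 0.05, 0], [0, 0, 0, 0.05, 0], [0, 0, 0, 0.05, 0], [0, 0, 0, 0, 0]])

```text
time_s: 20.03
eef_pos: [505.2, 58.5, 13.5]
ee_rot: [0.0, 0.102, 0.995, -0.0]
force: [-3.4, -0.7, -1.4]
grip_width: 0.004
```

```bash
python3 -c "
from h import *
for i in range(3): st(); ctrl.capture('top')
import cv2
a=np.ascontiguousarray(ctrl.capture('scene')[:,:,::-1]); cv2.imwrite('pics/s25.png',cv2.resize(a[255:385,260:390],None,fx=4.6,fy=4.6,interpolation=cv2.INTER_CUBIC))"
```

```text
t 20.03 XYtip [-184.    -0.5    2.5] yawerr(tool x vs -casex) -0.0002 Fcase [-3.18 -1.36 -1.41] grip 0.0 |q| [ 0.     0.102  0.995 -0.   ]
t 20.08 XYtip [-184.    -0.5    2.6] yawerr(tool x vs -casex) -0.0002 Fcase [-2.41 -0.8  -1.42] grip 0.0 |q| [ 0.     0.102  0.995 -0.   ]
t 20.13 XYtip [-184.    -0.5    2.6] yawerr(tool x vs -casex) -0.0002 Fcase [-2.96 -1.24 -1.29] grip 0.0 |q| [0.    0.102 0.995 0.   ]
```

View pics/s25.png

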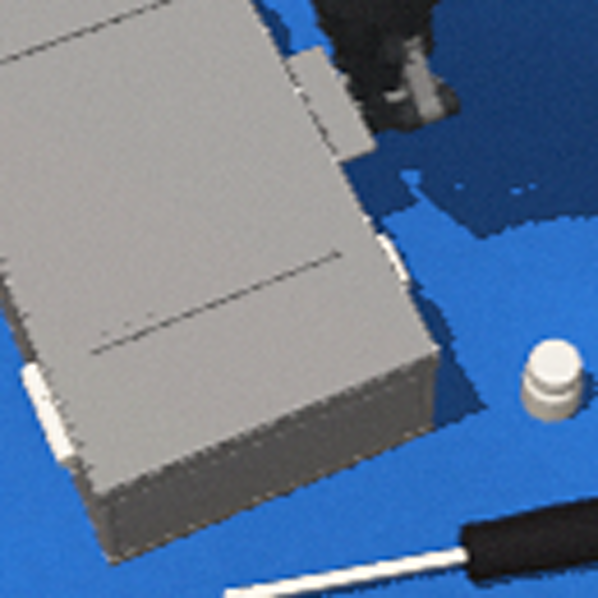

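```bash
python3 -c "
import cv2,numpy as np
g=lambda n:cv2.imread(f'pics/{n}.png',0).astype(np.float32)
a,b=g('s23'),g('s25')
def al(a,b):
    W=np.eye(2,3,dtype=np.float32); cv2.findTransformECC(a,b,W,cv2.MOTION_TRANSLATION); return W[:,2]
for nm,(r,c) in dict(front=(slice(215,345),slice(360,425)),rearside=(slice(400,598),slice(20,160)),sock=(slice(330,430),slice(510,595)),line=(slice(240,300),slice(200,345))).items(): print(nm,al(a[r,c],b[r,c]))
for p,q in (('s20','s21'),('s21','s22')):
  A,B=g(p),g(q)
  for nm,(r,c) in dict(farcorner=(slice(90,160),slice(340,425)),line=(slice(180,310),slice(160,410)),rear=(slice(190,260),slice(85,140))).items(): print(p,q,nm,al(A[r,c],B[r,c]))
"
```

```text
front [0.21280341 0.6220613 ]
rearside [0.04276823 0.04844689]
sock [0.02324059 0.01213187]
line [ 2.256921   -0.04545553]
s20 s21 farcorner [1.1727595 5.644897 ]
s20 s21 line [6.0769143  0.47440058]
s20 s21 rear [ 0.29199177 -0.10574743]
s21 s22 farcorner [0.89636284 0.7904307 ]
s21 s22 line [1.777694   0.07478799]
s21 s22 rear [ 0.18667369 -0.4442367 ]
```

apply_moves(commands=[[0, 0, 0, 0.05, 0], [0, 0, 0, 0.05, 0], [0, 0, 0, 0.05, 0], [0, 0, 0, 0.05, 0], [0, 0, 0, 0, 0]])

```text
time_s: 20.65
eef_pos: [505.2, 58.6, 11.7]
ee_rot: [0.0, 0.102, 0.995, 0.0]
force: [-1.8, 1.2, 1.9]
grip_width: -0.003
```

```bash
cat > w.py <<'E'
from h import *
import cv2,sys
for i in range(4): st(); ctrl.capture('top')
a=np.ascontiguousarray(ctrl.capture('scene')[:,:,::-1]); cv2.imwrite(f'pics/{sys.argv[1]}.png',cv2.resize(a[255:385,260:390],None,fx=4.6,fy=4.6,interpolation=cv2.INTER_CUBIC))
g=lambda n:cv2.imread(f'pics/{n}.png',0).astype(np.float32)
a,b=g('s25'),g(sys.argv[1])
for r,c in((slice(215,345),slice(360,425)),(slice(400,598),slice(20,160))):
    W=np.eye(2,3,dtype=np.float32); cv2.findTransformECC(a[r,c],b[r,c],W,cv2.MOTION_TRANSLATION); print(W[:,2])
E
python3 w.py s26
```

```text
t 20.65 XYtip [-184.    -0.4    0.7] yawerr(tool x vs -casex) -0.0001 Fcase [-2.02  0.81  1.93] grip -0.0 |q| [0.    0.102 0.995 0.   ]
t 20.7 XYtip [-184.    -0.4    0.7] yawerr(tool x vs -casex) -0.0002 Fcase [-1.27  0.99  1.18] grip -0.0 |q| [0.    0.102 0.995 0.   ]
t 20.75 XYtip [-184.    -0.4    0.7] yawerr(tool x vs -casex) -0.0002 Fcase [-1.96  1.15  0.91] grip 0.0 |q| [0.    0.102 0.995 0.   ]
t 20.8 XYtip [-184.    -0.4    0.7] yawerr(tool x vs -casex) -0.0001 Fcase [-2.18  0.34  1.75] grip -0.0 |q| [0.    0.102 0.995 0.   ]
[0.23233065 1.0005354 ]
[-0.06900622  0.05639307]
```

apply_moves(commands=[[0, 0.05, 0, 0, 0], [0, 0.05, 0, 0, 0], [0, 0.1, 0, 0, 0], [0, 0.2, 0, 0, 0], [0, 0.6, 0, 0, 0], [0, 1.5, 0, 0, 0], [0, 2.5, 0, 0, 0], [0, 2.5, 0, -1, 0], [0, 2.5, 0, -2.5, 0], [0, 2.0, 0, -3, 0], [0, 0, 0, -3, 0], [0, 0, 0, 0, 0]])

```text
time_s: 21.9
eef_pos: [389.0, 83.2, 111.0]
ee_rot: [0.004, 0.102, 0.995, 0.0]
force: [1.0, -0.8, 0.2]
grip_width: 0.0
```

```bash
python3 w.py s27; python3 -c "
from h import *
import cv2
a=ctrl.capture('scene')[:,:,::-1]; cv2.imwrite('pics/s28.png',a)
a=ctrl.capture('top')[:,:,::-1]; cv2.imwrite('pics/t28.png',np.hstack([np.ascontiguousarray(cv2.imread('pics/top0.png')[140:260,140:500]),a[140:260,140:500]])[:, :])"
```

```text
t 21.9 XYtip [-302.8   -0.   100. ] yawerr(tool x vs -casex) 0.0006 Fcase [ 1.14 -0.54  0.16] grip 0.0 |q| [0.004 0.102 0.995 0.   ]
t 21.95 XYtip [-3.032e+02 -2.000e-01  9.770e+01] yawerr(tool x vs -casex) 0.0002 Fcase [ 0.37  0.22 -0.79] grip 0.0 |q| [0.003 0.102 0.995 0.   ]
t 22.0 XYtip [-303.9   -0.4   96.1] yawerr(tool x vs -casex) -0.0 Fcase [ 0.41 -0.44 -0.3 ] grip -0.0 |q| [0.001 0.102 0.995 0.   ]
t 22.05 XYtip [-304.4   -0.6   95.2] yawerr(tool x vs -casex) -0.0002 Fcase [-0.11 -0.07 -0.24] grip 0.0 |q| [-0.     0.102  0.995 -0.   ]
[0.24149421 0.99310344]
[-0.04089035  0.06387743]
```

View pics/s28.png

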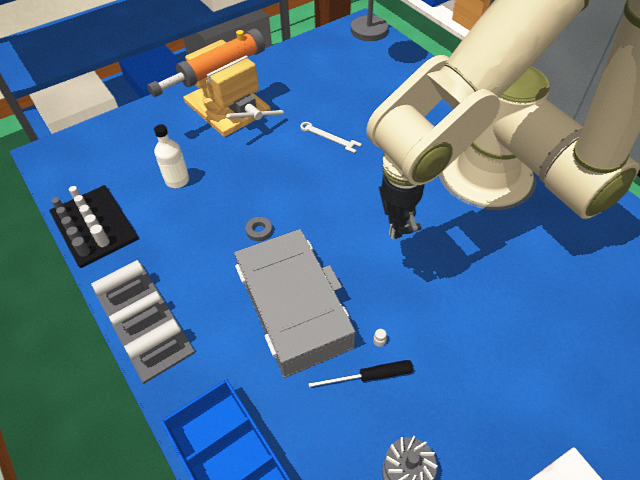

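View pics/t28.png

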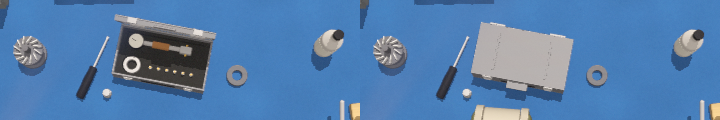

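```bash
python3 -c "
from h import *
print(ctrl.finish_job())"
```

```text
the job is handed in; nothing more can be done
None
```

The lid is shut and the job is handed in at about 22 s of the 48 s allowed. The hand-in reports no verdict.

**What I did:**
- I tipped the lid forward with the closed fingers behind the tab, to about 1.15 rad.
- I hopped the fingers over the tab and caught the tab's end on them at about 0.52 rad. It rested there for more than 0.3 s at about 3 N.
- I lowered it slowly along its arc, at about 0.25 rad/s or less and about 10 N at most.
- Contact turned from carrying the lid to dragging on it, which showed it was down. I then backed the arm away.

**Last checks:**
- **Lid:** it did not move when the finger let go, and the pictures show it shut to within about 0.01 rad. The lid angle cannot be read directly, so this is a picture estimate.
- **Other things:** the case and the visible things look the same in the before and after pictures. The gauge and ring are hidden under the lid, so I could not check them again.
- **Arm:** it stands clear of everything, and the wrist force is about zero.

**Disagreements:**
- The fingertips seemed to be about 20 mm higher than the stated tip distance. My first pass went over the tab without touching the lid.
- The tool always points down, so the finger held the end of the tab by its side face and friction, not from underneath.

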